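Fit the return springs of the lever switch units and check each with the circuit tester

TASK

Fit the return spring on every lever switch unit that is there: with the spring puller, stretch the spring's loose hook past the anchor post, bring it round sideways and let it back so that the hook sits on the post and the lever is pulled home. Then, working from left to right, touch the circuit tester's needle to the two brass test studs of each unit, the front one first. Leave both tools hanging upright in their stand, keep the gripper's fingers off the units and do not disturb the other things on the bench.

Things in the scene. Friction and masses are not known exactly. Their poses are not given: they have to be found in the camera images.
- unit_left: left lever switch unit (left = +y), may be absent. Heavy grey base 124 x 94 x 24 mm (3.2 kg); origin: centre of its underside, x along the 124 mm, away from the robot, y left. Anchor post: upright steel pin 7 mm thick at (46, 6) mm, top 55 mm up. Lever pivot at (-38, -28); the coil spring lies level, wire 44 mm up, from a pin on the lever ((-38, 6) when home) towards the post.
- lever_left (a joint): bell-crank lever of the left unit, turns level, rad: 0 = home on its stop, pressing the switch; up to 0.5 = open, cross arm with the spring's pin swung towards the robot. Limp at the start (0.15 to 0.42); a pulled spring (over 0.5 N) swings it home first, then stretches.
- seat_left (a point): in the spring's loose end hook, where the post's axis lies once seated (15 mm stretch); x along the spring, away from its pin (69 mm when slack), y left. Flat J of 3.2 mm wire: shank at y 10 mm from the coil (19 mm thick, ends at x -30); bow of inner radius 8.4 about (-5, 0); end leg at y -10, x -5 to -10; open mouth behind it, 18 wide. Swings level, cannot lift; 1 N + 0.07 N/mm, up to 55 mm.
- front_stud_left (a point): centre of the flat top of the left unit's front test stud (the one nearer the robot): brass, 10 mm across, 51 mm above the unit's underside, at (-15, -25) mm in the unit's frame, on the black switch.
- rear_stud_left (a point): the same for the rear test stud (farther from the robot), at (4, -25) mm in the unit's frame.
- unit_middle: middle lever switch unit (left = +y), may be absent. Heavy grey base 124 x 94 x 24 mm (3.2 kg); origin: centre of its underside, x along the 124 mm, away from the robot, y left. Anchor post: upright steel pin 7 mm thick at (46, 6) mm, top 55 mm up. Lever pivot at (-38, -28); the coil spring lies level, wire 44 mm up, from a pin on the lever ((-38, 6) when home) towards the post.
- lever_middle (a joint): bell-crank lever of the middle unit, turns level, rad: 0 = home on its stop, pressing the switch; up to 0.5 = open, cross arm with the spring's pin swung towards the robot. Limp at the start (0.15 to 0.42); a pulled spring (over 0.5 N) swings it home first, then stretches.
- seat_middle (a point): in the spring's loose end hook, where the post's axis lies once seated (15 mm stretch); x along the spring, away from its pin (69 mm when slack), y left. Flat J of 3.2 mm wire: shank at y 10 mm from the coil (19 mm thick, ends at x -30); bow of inner radius 8.4 about (-5, 0); end leg at y -10, x -5 to -10; open mouth behind it, 18 wide. Swings level, cannot lift; 1 N + 0.07 N/mm, up to 55 mm.
- front_stud_middle (a point): centre of the flat top of the middle unit's front test stud (the one nearer the robot): brass, 10 mm across, 51 mm above the unit's underside, at (-15, -25) mm in the unit's frame, on the black switch.
- rear_stud_middle (a point): the same for the rear test stud (farther from the robot), at (4, -25) mm in the unit's frame.
- unit_right: right lever switch unit (left = +y), may be absent. Heavy grey base 124 x 94 x 24 mm (3.2 kg); origin: centre of its underside, x along the 124 mm, away from the robot, y left. Anchor post: upright steel pin 7 mm thick at (46, 6) mm, top 55 mm up. Lever pivot at (-38, -28); the coil spring lies level, wire 44 mm up, from a pin on the lever ((-38, 6) when home) towards the post.
- lever_right (a joint): bell-crank lever of the right unit, turns level, rad: 0 = home on its stop, pressing the switch; up to 0.5 = open, cross arm with the spring's pin swung towards the robot. Limp at the start (0.15 to 0.42); a pulled spring (over 0.5 N) swings it home first, then stretches.
- seat_right (a point): in the spring's loose end hook, where the post's axis lies once seated (15 mm stretch); x along the spring, away from its pin (69 mm when slack), y left. Flat J of 3.2 mm wire: shank at y 10 mm from the coil (19 mm thick, ends at x -30); bow of inner radius 8.4 about (-5, 0); end leg at y -10, x -5 to -10; open mouth behind it, 18 wide. Swings level, cannot lift; 1 N + 0.07 N/mm, up to 55 mm.
- front_stud_right (a point): centre of the flat top of the right unit's front test stud (the one nearer the robot): brass, 10 mm across, 51 mm above the unit's underside, at (-15, -25) mm in the unit's frame, on the black switch.
- rear_stud_right (a point): the same for the rear test stud (farther from the robot), at (4, -25) mm in the unit's frame.
- tool_stand: loose heavy tool stand, 1.6 kg: steel base 80 x 176 mm under an aluminium shelf 60 x 172 mm, its top 72 mm up, with two round through holes 23 mm wide, 14 mm deep, centred at y = -50 and +50 mm; origin: centre of its underside, y along the 176 mm, z up.
- puller_grip (a point): grip point of the spring puller's T-handle: black bar 22 x 84 x 36 mm, y along the 84 mm, z up; this point is on its axis, 24 mm above its flat underside, which rests on the stand's shelf. Below, on one axis: a steel nose 21 mm across (8 mm straight, then 10 mm tapered to 9) that fits the hole, then a rod 6 mm thick; its round end is 66 mm below this point. Hangs in either hole. 0.15 kg.
- tester_grip (a point): centre of the circuit tester's upright grey handle, 22 x 22 x 72 mm, z up. Below, on one axis: a black finger guard 32 mm across (underside 40 mm below this point, rests on the stand's shelf), the same tapered nose, 18 mm long, a 7 mm shaft and a needle 3 mm thick; its end is 95 mm below this point. Hangs in the other hole. 0.1 kg.
- tester_tip (a point): end of the tester's needle, on the handle's axis.
- marker: bystander: red and white marker pen 135 mm long; origin at the centre of its underside.
- driver: bystander: small red screwdriver 130 mm long; origin at the centre of its underside.
- masking_tape: bystander: roll of masking tape 96 mm across, 25 mm high; origin at the centre of its underside.
- side_cutters: bystander: small side cutters with red grips, 118 mm long; origin at the centre of its underside.
- mouse: bystander: black computer mouse 114 x 61 x 38 mm; origin at the centre of its underside.
There are look-alikes about, which are no part of the job. There is more than one size of the part that bears puller_grip; the job needs the smaller.

How it is judged:
By the outcome, as a careful person would: the job done as asked, in the order asked, and still so for the second after the job is handed in, with the robot touching nothing.
Of unit_left, unit_middle, unit_right only 2 to 3 are there at a start; the rules pass over those that are not, and their reading is None.
At some moment in a run one of tool_stand may be knocked a few centimetres aside while the robot is not near it.
It also fails if it takes over 210 s, if anything falls off the work surface, if the arm or the gripper's body presses on something with over 40 N, if the wrist force passes 120 N, or if a joint passes its speed limit or range.

ROBOT

A 6-joint arm with a two-finger parallel gripper is mounted at the origin on a cart in front of the work surface, level with it; the furniture and walls round the work are solid. World frame = base frame: x ahead of the robot, y to its left, z up, the work surface at z = 0. Lengths are in mm, angles in rad, forces in N, time in s.
With the tool pointing down it reaches from about 275 to 750 mm from the base axis. Payload 10.2 kg.
Tool frame: the origin (TCP) lies at the very end of the fingers, on their centre line; the grasp point (between the pads) lies 19 mm behind it (ctrl.hold_point_z is the distance from the TCP to the grasp point, in mm); z points along the fingers, y is the direction in which the jaws open and shut (so a half turn about z gives the same grasp; the last joint's range is limited). The gripper opens to 85 mm and grips with 20 to 120 N. Pads are 22 mm wide; open, the fingers measure 114 mm over their backs; the gripper's body (76 mm by 85 mm) begins 54 mm behind the grasp point. The pads swing forward as they close: fully open they stand 13 mm farther back than shut.
Start: joints at [-1.414, 0.313, 1.498, -0, 1.331, -0.223], TCP at [194.624, -487.599, 231.294] pointing down, gripper open.
Joint ranges: [-2.94, 2.94], [-0.97, 2.17], [0.19, 2.56], [-1.23, 4.37], [0.02, 3.11], [-2.88, 2.88]. Speed limits (rad/s): [2.39, 2.39, 3.01, 3.14, 3.14, 3.14].

INTERFACE

Orientations are given as a unit quaternion [w, x, y, z].
In Python, from rig import readout, cams, workorder, spotter, ctrl gives the robot as it stands.
- The arm moves only by the tool step_arm, never from a script. Its argument "plan" is text: rows parted by semicolons, each of 5 numbers parted by spaces: the shift along the tool's x, y, z in cm, then the turn about the tool's z in degrees, then the opening in per cent of the stroke, from 0 (shut) to 100 (fully open). In form: x y z twist gripper; .... A call has 1 to 10 rows; each row is the pose to reach, as a shift and turn from the pose commanded when the call began, along the tool's axes at that moment; what a row does not reach only later rows make up. A row lasts 1/10 s, in which the tool goes at most 50 mm and 8.59 degrees, less where a joint would pass 70% of its speed; a pose out of reach is approached as far as the arm can. A call with a gripper value outside its range is refused whole. The fingers move at their own pace and stop on an object; "grip_force" is the grip in N (left out, the last holds). Time passes only in rows, so rows that repeat a pose let the fingers close. It gives the time, the measured TCP pose, the force and the opening at its end, in the units of the state.
- readout.sense(): the state, without advancing time (a new reading comes with each control period).
- cams.capture(name): name is "side" or "top" or "wrist"; returns (picture, depth): 480x640x3 uint8, red, green, blue; 480x640 float32, mm along the optical axis (not along the pixel's ray), 0 where there is no reading.
- cams.camera_info(name): a dict with "vfov" (degrees; the focal length in pixels is half the picture's height over the tangent of half this angle, whatever the lens; pixels are square), "cx", "cy" (the principal point, pixels), "k1" (the pictures are not rectified: a ray, as slopes to the right and down, at radius r is drawn at 1 + k1 r^2 times it, then the intrinsics apply), "rvec" (rotation vector, rad) and "tvec" (3), from world to camera coordinates, as OpenCV has them. Camera axes: x right, y down, z forward; pixel columns grow to the right and rows downward; lengths in mm; the calibration is good to about 2 mm. A picture is of the moment at which its call begins: read the wrist's pose just before it. camera_info takes no time and is no camera call; for the wrist camera it gives the pose at the moment of the call.
- workorder.finish_job(): hands the job in, once; it reports no verdict.
Trained networks look in the newest picture that a camera, given by its name, has taken for a name from the list of things; names that differ only in an ending like _2 or _b are one class to them, and where a whole thing is asked for, a point or a joint stands for the part that bears it (a point fixed in the world has none). Each returns a list of dicts, best first, with "conf" (0 to 1); they miss things now and then, are a little off and sometimes report something else, mostly with a low value. They report only what shows in the picture. A call takes as long as a camera call. They do not tell look-alikes from the thing itself.
- spotter.regions_of(camera, target): "pixels" (480x640 bool, what is visible of it) and "extent" ([centre column, centre row, width, height] in pixels, round what is visible of it).
The state is a dict: "time_s": time; "joints": joint angles; "dq": joint speeds; "tau": joint torques, N m; "eef_pos": TCP position; "ee_rot": TCP orientation; "force": force on the tool from outside, world axes, zero at the start; "wrist_torque": the same for the moment, N m; "grip_width": opening from 0.0 (shut) to 1.0 (fully open).
Only numpy, scipy, OpenCV 4.12 (cv2) and the standard library are available. Lean on these libraries where they do the work, as an engineer would, in place of code of your own. Each camera call takes 0.05 s, during which the arm holds its last target. There are 200 camera calls.

## Working session

There is one attempt and no reset: what is moved stays moved. The work goes in short steps, Python scripts to look and compute and a tool call to move; the robot and the scene stay as the last step left them, time stands still between calls to the robot, and variables do not carry over. Pictures are saved under pics/ and viewed, about 12 in all and at most 16, crops included, and the job is handed in when it is done.

Besides the shell and the picture viewer there is one more tool, called after "Call:" as name(argument=value, ...), one argument or row to a line, values as JSON. step_arm: Moves the arm, as the interface text tells. Its arguments: {"type":"object","properties":{"plan":{"type":"string"},"grip_force":{"type":"number"}},"required":["plan"]}

```bash
ls; mkdir -p pics; python3 - <<'E'
from rig import readout,cams
import cv2
print(readout.sense())
for n in("side","top","wrist"):
    p,d=cams.capture(n); cv2.imwrite(f"pics/{n}0.png",p[:,:,::-1]); print(n,cams.camera_info(n))
E
```

```text
pics
{'time_s': 0.0, 'joints': array([-1.41436968e+00,  3.13456524e-01,  1.49844187e+00,  2.67203210e-05,
        1.33098672e+00, -2.23418061e-01]), 'dq': array([ 4.86099788e-04,  9.32502662e-05, -1.06053762e-03,  1.80878898e-04,
        9.54880398e-04,  2.58593203e-03]), 'tau': array([ 2.53207996e-03, -4.12272906e+01, -2.59742528e+01, -6.84346037e-05,
        4.12836845e-03, -1.30958583e-05]), 'eef_pos': array([ 194.60318667, -487.32756234,  230.72993347]), 'ee_rot': array([-6.45429797e-04,  9.82019292e-01,  1.88779481e-01,  3.46102814e-05]), 'force': array([0.39396118, 0.36245411, 0.04136906]), 'wrist_torque': array([-0.02362764, -0.06014774,  0.01225052]), 'grip_width': 0.9995312776826935}
side {'vfov': 46.52345283246547, 'cx': 319.3560718404825, 'cy': 236.23995838652567, 'k1': 0.05897462661725938, 'rvec': array([ 2.18238832,  0.12290058, -0.04861137]), 'tvec': array([-531.85503532,  124.53939495, 1365.28959867])}
top {'vfov': 53.40261873765877, 'cx': 320.51075977324604, 'cy': 230.30229173094634, 'k1': 0.018450978988625393, 'rvec': array([ 2.15450072, -2.17422137,  0.12566994]), 'tvec': array([ 127.11045927,  528.41063934, 1363.99127751])}
wrist {'vfov': 70.46126386592171, 'cx': 323.2885923559754, 'cy': 239.43122030342508, 'k1': -0.01970183774659536, 'rvec': array([-2.38901385,  1.61913291,  0.24301183]), 'tvec': array([-525.17505159,  -37.09609141,  378.01658122])}
```

View pics/top0.png

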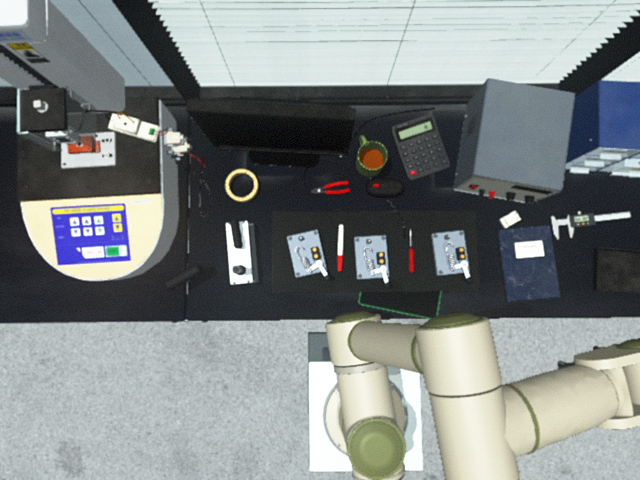

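View pics/side0.png

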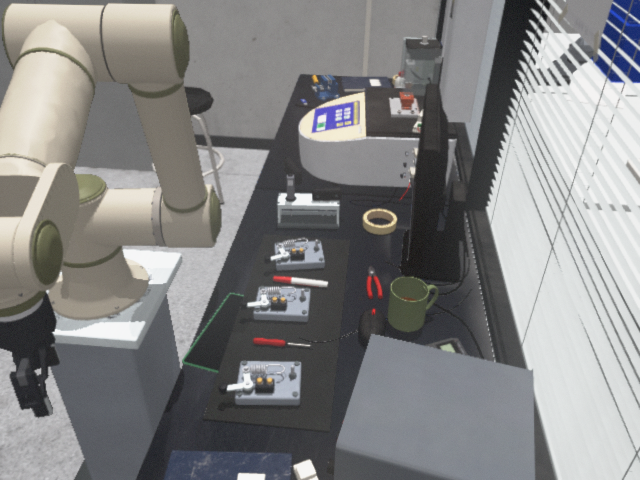

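The top view shows three units at about (308,254), (372,259) and (451,254). The stand with the tools is at (241,252). A loose dark bar at (185,275) may be a look-alike puller.

```bash
cat > h.py <<'E'
from rig import readout,cams,spotter,workorder
import cv2,numpy as np
from scipy.spatial.transform import Rotation as R
def K(i):
    f=240/np.tan(np.radians(i['vfov']/2)); return np.array([[f,0,i['cx']],[0,f,i['cy']],[0,0,1]]),np.array([i['k1'],0,0,0,0.])
def und(i,uv):
    k,d=K(i); return cv2.undistortPoints(np.array(uv,float).reshape(-1,1,2),k,d).reshape(-1,2)
def ray(i,uv):
    n=und(i,uv); r=R.from_rotvec(i['rvec']).as_matrix()
    return -r.T@i['tvec'], np.c_[n,np.ones(len(n))]@r      # origin, dirs (z-depth 1)
def onz(i,uv,z):
    o,d=ray(i,uv); return o+d*((z-o[2])/d[:,2])[:,None]
def bydepth(i,uv,dep):
    o,d=ray(i,uv); uv=np.array(uv).reshape(-1,2).astype(int); return o+d*dep[uv[:,1],uv[:,0]][:,None]
def proj(i,P):
    k,d=K(i); return cv2.projectPoints(np.array(P,float).reshape(-1,1,3),i['rvec'],i['tvec'],k,d)[0].reshape(-1,2)
def cap(n,f=None):
    i=cams.camera_info(n); p,d=cams.capture(n)
    if f: cv2.imwrite(f'pics/{f}.png',p[:,:,::-1])
    return i,p,d
def cloud(i,d):
    v,u=np.mgrid[0:480,0:640]; uv=np.c_[u.ravel(),v.ravel()]; P=bydepth(i,uv,d); P[d.ravel()==0]=np.nan
    return P.reshape(480,640,3)
def tri(i1,a,i2,b):
    o1,d1=ray(i1,[a]);o2,d2=ray(i2,[b]);A=np.c_[d1[0],-d2[0]];s=np.linalg.lstsq(A,o2-o1,rcond=None)[0]
    p,q=o1+s[0]*d1[0],o2+s[1]*d2[0];return (p+q)/2,np.linalg.norm(p-q)
def st():
    s=readout.sense();q=s['ee_rot'];M=R.from_quat(q[[1,2,3,0]]).as_matrix()
    print('t',round(s['time_s'],2),'tcp',s['eef_pos'].round(1),'x',M[:,0].round(3),'y',M[:,1].round(3),'z',M[:,2].round(3),'F',s['force'].round(1),'g',round(s['grip_width'],3));return s,M
def move(target,yaw=None):
    "print tool-frame shift (cm) to world TCP target and twist (deg) so the tool y axis points along yaw(deg)"
    s,M=st(); d=M.T@(np.array(target)-s['eef_pos'])/10; print('shift cm',d.round(2))
    if yaw is not None:
        a=np.degrees(np.arctan2(M[1,1],M[0,1])); t=(a-yaw+90)%180-90; print('tool y az',a.round(2),'twist',t.round(2),'j6',np.degrees(s['joints'][5]).round(1))
E
python3 - <<'E'
from h import *
it,pt,dt=cap('top');
for n in ["unit_left","tool_stand","puller_grip","tester_grip","marker","driver","masking_tape","side_cutters","mouse"]:
    for r in spotter.regions_of('top',n):
        P=cloud(it,dt)[r['pixels']]; print(n,round(r['conf'],2),np.round(r['extent']),np.nanmedian(P,0).round(),'zmax',np.nanpercentile(P[:,2],98).round())
print(bydepth(it,[(185,275)],dt))
cv2.imwrite('pics/topcrop.png',cv2.resize(pt[200:310,160:500,::-1],None,fx=2.35,fy=2.35,interpolation=cv2.INTER_CUBIC))
E
```

```text
unit_left 0.73 [307. 258.  45.  51.] [460. 162.  29.] zmax 55.0
unit_left 0.5 [410. 257.   4.  26.] [ 444. -142.   15.] zmax 21.0
unit_left 0.3 [373. 264.  36.  51.] [448. -25.  28.] zmax 55.0
tool_stand 0.68 [240. 254.  32.  62.] [458. 336.  70.] zmax 77.0
tool_stand 0.24 [371. 261.  32.  52.] [449. -24.  28.] zmax 56.0
puller_grip 0.61 [183. 278.  39.  25.] [397. 499.  96.] zmax 103.0
puller_grip 0.61 [385. 187.  37.  21.] [655. -67.  27.] zmax 38.0
puller_grip 0.58 [237. 235.  15.  35.] [515. 356. 105.] zmax 111.0
tester_grip 0.63 [240. 269.  15.  12.] [414. 341. 144.] zmax 153.0
tester_grip 0.56 [307. 257.  43.  50.] [461. 162.  29.] zmax 55.0
marker 0.76 [342. 249.   4.  50.] [475.  66.  16.] zmax 23.0
driver 0.43 [413. 259.   7.  25.] [ 439. -143.   15.] zmax 21.0
masking_tape 0.95 [242. 187.  32.  34.] [659. 361.  22.] zmax 29.0
side_cutters 0.7 [331. 188.  36.  10.] [654.  89.   9.] zmax 15.0
mouse 0.8 [385. 186.  38.  22.] [655. -66.  28.] zmax 38.0
[[401.83820894 495.70812567  96.1009155 ]]
```

View pics/topcrop.png

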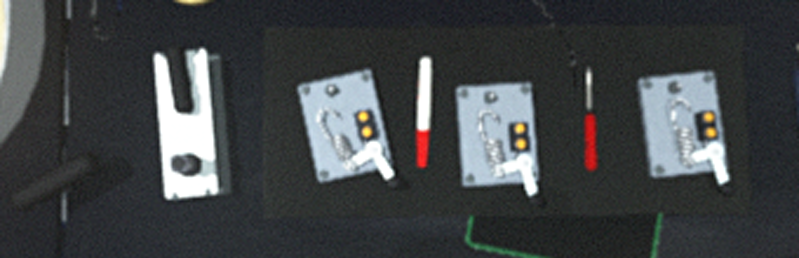

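```bash
python3 - <<'E'
from h import *
s,M=st(); i=cams.camera_info('wrist'); r=R.from_rotvec(i['rvec']).as_matrix(); c=-r.T@i['tvec']
print('cam in tool',(M.T@(c-s['eef_pos'])).round(1),'axes in tool (rows cam x,y,z)\n',(r@M).round(3))
move([400,330,330],-90)
E
```

```text
t 0.65 tcp [ 194.6 -487.6  231.3] x [ 0.929  0.371 -0.   ] y [ 0.371 -0.929  0.   ] z [-0. -0. -1.] F [-0.3 -0.2 -0.1] g 0.998
cam in tool [  75.     0.5 -141.1] axes in tool (rows cam x,y,z)
 [[-0.     1.    -0.   ]
 [-0.956 -0.    -0.293]
 [-0.293  0.     0.956]]
t 0.65 tcp [ 194.6 -487.6  231.3] x [ 0.929  0.371 -0.   ] y [ 0.371 -0.929  0.   ] z [-0. -0. -1.] F [-0.3 -0.2 -0.1] g 0.998
shift cm [ 49.39 -68.32  -9.87]
tool y az -68.24 twist 21.76 j6 -12.8
```

Call:
step_arm(
  plan="31 -33.5 -9 11 100;31 -33.5 -9 11 100;31 -33.5 -9 11 100;31 -33.5 -9 11 100;31 -33.5 -9 11 100;31 -33.5 -9 11 100;31 -33.5 -9 11 100;31 -33.5 -9 11 100;31 -33.5 -9 11 100;31 -33.5 -9 11 100",
)

```text
time_s: 1.65
eef_pos: [359.1, -58.2, 322.5]
ee_rot: [0.0, 0.995, 0.096, 0.001]
force: [-0.4, -0.9, 0.3]
grip_width: 1.002
```

```bash
python3 - <<'E'
from h import *
move([430,345,330],-90)
E
```

```text
t 1.65 tcp [359.1 -58.2 322.5] x [0.982 0.191 0.002] y [ 0.191 -0.982  0.001] z [ 0.002 -0.    -1.   ] F [-0.4 -0.9  0.3] g 1.002
shift cm [ 14.67 -38.22  -0.75]
tool y az -78.98 twist 11.02 j6 51.1
```

Call:
step_arm(
  plan="20.5 -37 -0.8 11 100;20.5 -37 -0.8 11 100;20.5 -37 -0.8 11 100;20.5 -37 -0.8 11 100;20.5 -37 -0.8 11 100;20.5 -37 -0.8 11 100;20.5 -37 -0.8 11 100;20.5 -37 -0.8 11 100;20.5 -37 -0.8 11 100;20.5 -37 -0.8 11 100",
)

```text
time_s: 2.65
eef_pos: [490.8, 343.5, 327.5]
ee_rot: [0.0, 1.0, -0.0, -0.001]
force: [-0.8, -0.7, -1.2]
grip_width: 1.001
```

```bash
python3 - <<'E'
from h import *
st(); i,p,d=cap('wrist','w1'); C=cloud(i,d); np.savez('w1.npz',C=C,p=p)
for n in ["tool_stand","puller_grip","tester_grip"]:
    for r in spotter.regions_of('wrist',n):
        P=C[r['pixels']]; print(n,round(r['conf'],2),np.round(r['extent']),np.nanmedian(P,0).round(),'zmax',np.nanpercentile(P[:,2],98).round())
        z=np.nanpercentile(P[:,2],90); m=r['pixels']&(abs(C[...,2]-z)<6)
        print('  minrect of top',cv2.minAreaRect(C[m][:,:2].astype(np.float32)))
E
```

```text
t 2.65 tcp [490.8 343.5 327.5] x [ 1.    -0.001 -0.002] y [-0.001 -1.     0.   ] z [-0.002 -0.    -1.   ] F [-0.8 -0.7 -1.2] g 1.001
tool_stand 0.67 [312. 218.  69. 148.] [468. 343.  70.] zmax 73.0
  minrect of top ((465.180908203125, 352.6360168457031), (172.96202087402344, 60.22386932373047), 5.213436126708984)
puller_grip 0.85 [195. 276.  83.  63.] [405. 498.  96.] zmax 99.0
  minrect of top ((397.6068115234375, 504.10931396484375), (25.357261657714844, 103.16742706298828), 29.55001449584961)
puller_grip 0.78 [310. 183.  33.  78.] [518. 357. 105.] zmax 108.0
  minrect of top ((515.8077392578125, 357.5931091308594), (81.30951690673828, 20.850807189941406), 9.275371551513672)
tester_grip 0.9 [320. 272.  24.  44.] [424. 348. 127.] zmax 150.0
  minrect of top ((415.8138427734375, 348.08099365234375), (20.368852615356445, 21.00933265686035), 7.439460754394531)
tester_grip 0.69 [594. 233.  87. 112.] [454. -16.  27.] zmax 54.0
  minrect of top ((431.49896240234375, -34.493995666503906), (140.73883056640625, 60.34479522705078), 8.598011016845703)
```

View pics/w1.png

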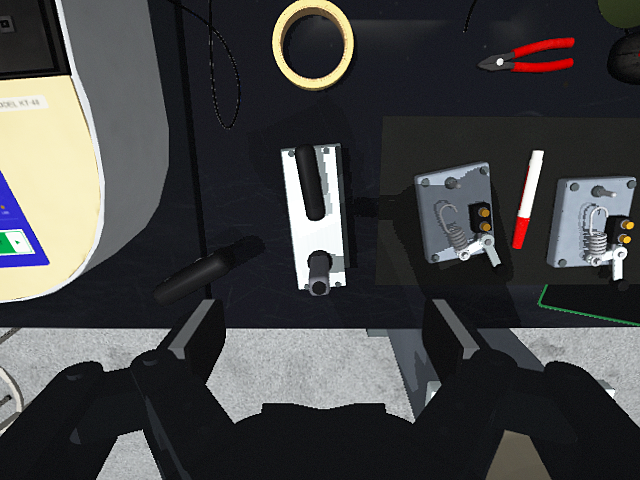

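The wrist view shows the stand at (312,218), with the small puller's bar at (310,183), measured 81x21 mm, and the tester at (320,272). The candidates for the puller were:
- the bar in the stand at (310,183), measured 81x21 mm
- the loose bar at (205,272), measured 103x25 mm, which is the oversized look-alike
- the mouse, which the network reported by mistake

I choose the one in the stand. Before taking it, I'll look at the units from closer.

Call:
step_arm(
  plan="0 17.8 7 0 100;0 17.8 7 0 100;0 17.8 7 0 100;0 17.8 7 0 100;0 17.8 7 0 100;0 17.8 7 0 100",
)

```text
time_s: 3.45
eef_pos: [489.8, 161.1, 260.0]
ee_rot: [-0.0, 1.0, -0.003, 0.0]
force: [0.8, 0.4, 0.2]
grip_width: 1.003
```

```bash
python3 - <<'E'
from h import *
st(); i,p,d=cap('wrist','w2'); np.savez('w2.npz',C=cloud(i,d),p=p)
E
```

```text
t 3.45 tcp [489.8 161.1 260. ] x [ 1.    -0.007  0.001] y [-0.007 -1.    -0.   ] z [ 0.001  0.    -1.   ] F [0.8 0.4 0.2] g 1.003
```

Call:
step_arm(
  plan="0 19 0 0 100;0 19 0 0 100;0 19 0 0 100;0 19 0 0 100;0 19 0 0 100;0 19 0 0 100",
)

```text
time_s: 4.1
eef_pos: [489.4, -27.4, 259.8]
ee_rot: [-0.0, 1.0, -0.002, 0.001]
force: [-0.1, 1.9, -0.7]
grip_width: 0.997
```

```bash
python3 - <<'E'
from h import *
st(); i,p,d=cap('wrist','w3'); np.savez('w3.npz',C=cloud(i,d),p=p)
E
```

```text
t 4.1 tcp [489.4 -27.4 259.8] x [ 1.    -0.005  0.001] y [-0.005 -1.    -0.   ] z [ 0.001  0.    -1.   ] F [-0.1  1.9 -0.7] g 0.997
```

Call:
step_arm(
  plan="-2 22 0 0 100;-2 22 0 0 100;-2 22 0 0 100;-2 22 0 0 100;-2 22 0 0 100;-2 22 0 0 100",
)

```text
time_s: 4.75
eef_pos: [468.5, -248.5, 259.1]
ee_rot: [0.0, 1.0, -0.003, -0.0]
force: [0.9, -0.1, 0.2]
grip_width: 1.002
```

```bash
python3 - <<'E'
from h import *
st(); i,p,d=cap('wrist','w4'); np.savez('w4.npz',C=cloud(i,d),p=p)
import cv2
Cs=[]
# rectified overhead maps: orthographic height/colour mosaic, 0.5 mm/px per unit
tiles=[]
for n,(cx,cy) in zip(('w2','w3','w4'),((455,165),(450,-25),(455,-245))):
    D=np.load(n+'.npz');C=D['C'];p=D['p'];ok=np.isfinite(C[...,0])
    z=C[...,2]
    m=ok&(abs(C[...,0]-cx)<110)&(abs(C[...,1]-cy)<90)&(abs(z-24)<4)
    # largest component in the image
    k,l,s,_=cv2.connectedComponentsWithStats(m.astype(np.uint8)); b=1+np.argmax(s[1:,4])
    Q=C[l==b][:,:2].astype(np.float32); r=cv2.minAreaRect(Q); print(n,r,'z',np.median(z[l==b]))
    v,u=np.nonzero(l==b); tiles.append(cv2.resize(p[max(v.min()-15,0):v.max()+25,max(u.min()-10,0):u.max()+20,::-1],(266,380),interpolation=cv2.INTER_CUBIC))
cv2.imwrite('pics/units.png',np.hstack(tiles))
E
```

```text
t 4.75 tcp [ 468.5 -248.5  259.1] x [ 1.    -0.005 -0.   ] y [-0.005 -1.     0.   ] z [-0. -0. -1.] F [ 0.9 -0.1  0.2] g 1.002
w2 ((464.27484130859375, 163.1891632080078), (122.96546936035156, 94.36384582519531), 12.610163688659668) z 26.299819432884163
w3 ((451.94915771484375, -25.878135681152344), (123.3954086303711, 94.25048828125), 3.150286912918091) z 26.29503258346756
w4 ((462.24761962890625, -256.4180603027344), (124.05715942382812, 94.14736938476562), 5.678076267242432) z 26.31797627232592
```

View pics/units.png

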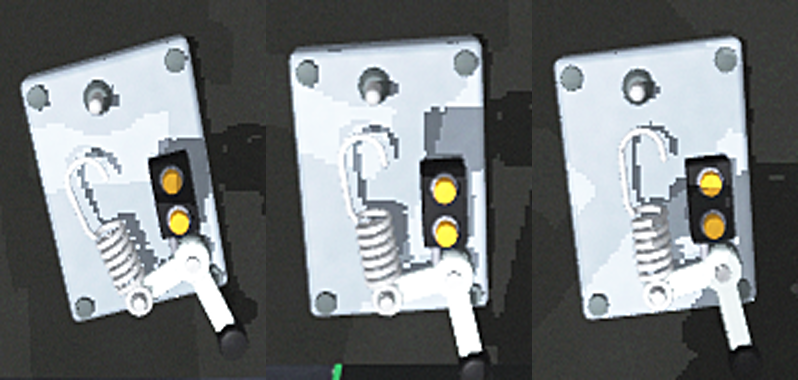

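The crops show all three hooks free. Their mouths face right, towards the switch, and each bow is short of its post. I'll now get the unit-frame positions from the depth.

```bash
cat > units.py <<'E'
import numpy as np
U={'left':(464.3,163.2,12.61),'middle':(451.9,-25.9,3.15),'right':(462.2,-256.4,5.68)}
def T(n):
    x,y,a=U[n]; a=np.radians(a); return np.array([x,y]),np.array([[np.cos(a),-np.sin(a)],[np.sin(a),np.cos(a)]])
def w(n,p): c,r=T(n); return c+r@np.array(p,float)
def u(n,P): c,r=T(n); return (np.asarray(P)-c)@r
E
python3 - <<'E'
from h import *; from units import *
ims=[]
for f,n in zip(('w2','w3','w4'),U):
    D=np.load(f+'.npz');C=D['C'];p=D['p'].astype(int);z=C[...,2]-2.3
    q=u(n,C[...,:2])
    post=(z>50)&(z<58)&(np.hypot(q[...,0]-46,q[...,1]-6)<9); print(n,'post',q[post].mean(0).round(1),post.sum())
    g=(p[...,0]-p[...,2]>80)&(z>46)&(z<56)&(abs(q[...,1]+25)<12)
    for x0 in(-15,4):
        m=g&(abs(q[...,0]-x0)<8); 
        if m.sum(): print(' stud',x0,((q[m].min(0)+q[m].max(0))/2).round(1),z[m].mean().round(1),m.sum())
    h=(z>38)&(z<49)&(abs(q[...,0])<60)&(abs(q[...,1])<47)
    im=np.zeros((400,266,3),np.uint8)
    for a,b in q[h]: 
        cv2.circle(im,(int(133-b*2.6),int(190-a*2.6)),2,(255,255,255),-1)
    for k in range(-60,61,10):
        cv2.line(im,(0,int(190-k*2.6)),(266,int(190-k*2.6)),(0,0,160 if k else 255),1); cv2.line(im,(int(133-k*2.6),0),(int(133-k*2.6),400),(0,0,160 if k else 255),1)
    ims.append(im)
cv2.imwrite('pics/hooks.png',np.hstack(ims))
E
```

```text
left post [45.5  5.5] 37
 stud -15 [-15.7 -24.9] 50.6 72
 stud 4 [  3.5 -24.6] 50.9 70
middle post [45.9  5.8] 38
 stud -15 [-15.3 -25.1] 50.4 70
 stud 4 [  4.1 -25.2] 50.7 68
right post [46.2  6. ] 41
 stud -15 [-14.8 -24.7] 50.5 70
 stud 4 [  3.8 -24.7] 50.6 74
```

View pics/hooks.png

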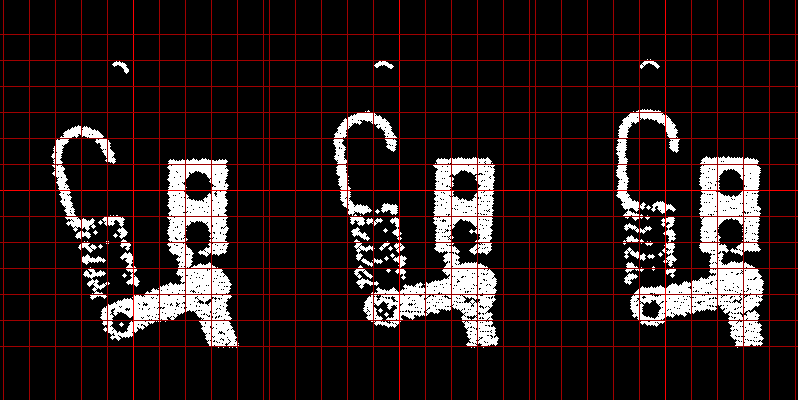

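Call:
step_arm(
  plan="1 -40 0 -4 50;1 -40 0 -4 50;1 -40 0 -4 50;1 -40 0 -4 50;1 -40 0 -4 50;1 -40 0 -4 50;1 -40 0 -4 50;1 -40 0 -4 50",
)

```text
time_s: 5.6
eef_pos: [478.4, 156.5, 259.8]
ee_rot: [-0.0, 0.999, 0.034, 0.0]
force: [1.4, 0.5, -0.4]
grip_width: 0.505
```

Call:
step_arm(
  plan="3 -20.6 0 -5 50;3 -20.6 0 -5 50;3 -20.6 0 -5 50;3 -20.6 0 -5 50;3 -20.6 0 -5 50;3 -20.6 0 -5 50",
)

```text
time_s: 6.2
eef_pos: [494.3, 362.5, 259.0]
ee_rot: [0.0, 0.997, 0.079, -0.0]
force: [-0.3, -0.2, -0.4]
grip_width: 0.497
```

```bash
cat > stand.py <<'E'
from h import *
i,p,d=cap('wrist','stand'); C=cloud(i,d); z=C[...,2]
for n in ["tool_stand","puller_grip","tester_grip"]:
    for r in spotter.regions_of('wrist',n)[:2]:
        P=C[r['pixels']]; z0=np.nanpercentile(P[:,2],50 if n=='tool_stand' else 92); m=r['pixels']&(abs(z-z0)<5)
        if m.sum()>20: print(n,round(r['conf'],2),'z',round(float(z0),1),cv2.minAreaRect(C[m][:,:2].astype(np.float32)))
E
python3 - <<'E'
from h import *
import stand
move([515.8,357.6,180],99.3)
E
```

```text
tool_stand 0.66 z 70.3 ((465.27325439453125, 352.5705871582031), (172.8731231689453, 60.24479675292969), 5.263775825500488)
puller_grip 0.94 z 98.1 ((397.84710693359375, 504.2889099121094), (24.778732299804688, 102.5637435913086), 29.261648178100586)
puller_grip 0.64 z 106.9 ((516.1293334960938, 357.86785888671875), (79.98409271240234, 19.827686309814453), 9.885723114013672)
tester_grip 0.9 z 148.7 ((415.6493835449219, 347.9827880859375), (20.800189971923828, 19.96893310546875), 4.8971405029296875)
t 6.4 tcp [496.  359.  259.8] x [0.988 0.152 0.   ] y [ 0.152 -0.988  0.   ] z [ 0.  0. -1.] F [ 0.7 -0.3  0.3] g 0.502
shift cm [1.93 0.43 7.98]
tool y az -81.28 twist -0.58 j6 106.2
```

Call:
step_arm(
  plan="1.95 0.43 8 -0.8 50;1.95 0.43 8 -0.8 50;1.95 0.43 12 -0.8 50;1.95 0.43 15 -0.8 50;1.95 0.43 16.5 -0.8 50;1.95 0.43 17.7 -0.8 50;1.95 0.43 17.7 -0.8 50",
)

```text
time_s: 7.1
eef_pos: [515.9, 357.5, 81.4]
ee_rot: [0.0, 0.997, 0.083, -0.001]
force: [-0.0, -0.1, 0.5]
grip_width: 0.498
```

Call:
step_arm(
  plan="0 0 0 0 10;0 0 0 0 10;0 0 0 0 10;0 0 0 0 10;0 0 0 0 10;0 0 0 0 10",
  grip_force=80,
)

```text
time_s: 7.7
eef_pos: [516.9, 358.6, 83.9]
ee_rot: [-0.0, 0.997, 0.083, 0.001]
force: [0.0, -1.1, 7.4]
grip_width: 0.239
```

Call:
step_arm(
  plan="0 0 -1 0 10;0 0 -3 0 10;0 0 -6 0 10;0 0 -10 0 10;0 0 -14 0 10;0 0 -16 0 10;0 0 -16 0 10;0 0 -16 0 10",
)

```text
time_s: 8.5
eef_pos: [515.8, 358.2, 241.4]
ee_rot: [0.0, 0.997, 0.083, -0.001]
force: [-0.5, 0.2, -3.0]
grip_width: 0.242
```

```bash
python3 - <<'E'
from h import *
st(); i,p,d=cap('wrist','held1'); C=cloud(i,d); np.savez('held1.npz',C=C,p=p)
cap('side','sheld1')
E
```

```text
t 8.5 tcp [515.8 358.2 241.4] x [ 0.986  0.166 -0.001] y [ 0.166 -0.986  0.   ] z [-0.001 -0.001 -1.   ] F [-0.5  0.2 -3. ] g 0.242
```

View pics/held1.png

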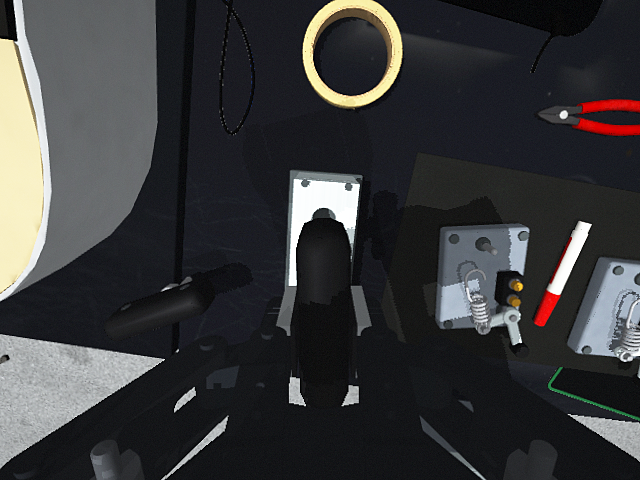

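```bash
python3 - <<'E'
from h import *; from units import *
C=np.load('w2.npz')['C']; 
def zz(x,y,r=8):
    m=(abs(C[...,0]-x)<r)&(abs(C[...,1]-y)<r); return np.nanmedian(C[m][:,2]) if m.any() else None
print('mat',zz(560,150),zz(540,80),zz(400,225),'bench',zz(620,150),zz(600,280),zz(450,270))
D=np.load('held1.npz')['C']; s,M=st(); q=(D-s['eef_pos'])@M
m=(abs(q[...,1])<9)&(q[...,2]<20)&(q[...,2]>-60)&(q[...,0]>10)&(q[...,0]<80)
print(m.sum(),np.percentile(q[m][:,0],[98,99.5]),'top z',np.percentile(q[m][:,2],[2,5,50]))
mm=m&(q[...,0]>15)&(q[...,0]<36)&(q[...,2]<np.percentile(q[m][:,2],3)+3);print('y range',np.percentile(q[mm][:,1],[1,99]))
for n,p in dict(left=(11.5,17.7),middle=(14.6,11.9),right=(14.6,5.8)).items():
    print(n,'ins',w(n,p).round(1),'post',w(n,(46,6)).round(1))
move([*w('left',(11.5,17.7)),150],-90+12.6)
E
```

```text
mat 2.376306430531031 2.4329963211577024 2.5099302299768738 bench -1.336517557475645 -1.3143296076029287 -1.2529871399893295
t 8.6 tcp [515.6 358.1 240.3] x [ 0.986  0.166 -0.003] y [ 0.166 -0.986  0.001] z [-0.003 -0.001 -1.   ] F [-0.5 -0.  -2.7] g 0.241
4079 [40.54569821 40.69849169] top z [-24.42251236 -24.09431195 -22.23256044]
y range [-8.0785945   8.57929753]
left ins [471.7 183. ] post [507.9 179.1]
middle ins [465.8 -13.2] post [497.5 -17.4]
right ins [ 476.2 -249.2] post [ 507.4 -245.9]
t 8.6 tcp [515.6 358.1 240.3] x [ 0.986  0.166 -0.003] y [ 0.166 -0.986  0.001] z [-0.003 -0.001 -1.   ] F [-0.5 -0.  -2.7] g 0.241
shift cm [-7.21 16.53  9.07]
tool y az -80.44 twist -3.04 j6 104.5
```

Call:
step_arm(
  plan="-7.2 16.5 0 -3 10;-7.2 16.5 0 -3 10;-7.2 16.5 0 -3 10;-7.2 16.5 0 -3 10;-7.2 16.5 5 -3 10;-7.2 16.5 9 -3 10;-7.2 16.5 9 -3 10;-7.2 16.5 9 -3 10",
)

```text
time_s: 9.4
eef_pos: [472.7, 183.8, 152.7]
ee_rot: [0.0, 0.994, 0.109, -0.001]
force: [1.6, -0.0, -0.8]
grip_width: 0.245
```

```bash
python3 - <<'E'
from h import *; from units import *
move([*w('left',(11.5,17.7)),89.5],-90+12.6)
i,p,d=cap('side'); 
c=proj(i,[[*w('left',(20,10)),50]])[0].astype(int); print(c)
cv2.imwrite('pics/s1.png',cv2.resize(p[c[1]-60:c[1]+40,c[0]-65:c[0]+65,::-1],None,fx=5,fy=5,interpolation=cv2.INTER_CUBIC))
E
```

```text
t 9.4 tcp [472.7 183.8 152.7] x [ 0.976  0.218 -0.001] y [ 0.218 -0.976 -0.   ] z [-0.001 -0.    -1.   ] F [ 1.6 -0.  -0.8] g 0.245
shift cm [-0.11  0.06  6.32]
tool y az -77.43 twist -0.03 j6 85.4
[306 242]
```

View pics/s1.png

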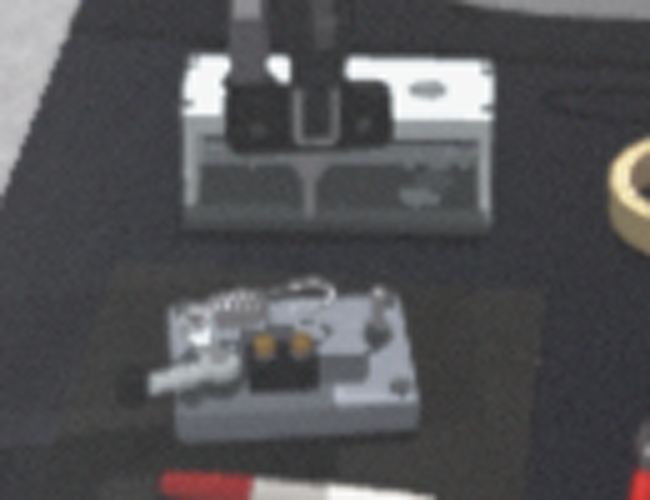

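The side crop shows the puller held square, with its rod pointing straight down at (310,190) above the left hook. I'll lower it into the hook.

Call:
step_arm(
  plan="-0.1 0 2 0 10;-0.1 0 3.5 0 10;-0.1 0 4.5 0 10;-0.1 0 5.5 0 10;-0.1 0 6.3 0 10;-0.1 0 6.3 0 10;-0.1 0 6.3 0 10",
)

```text
time_s: 10.15
eef_pos: [471.9, 183.6, 89.7]
ee_rot: [-0.0, 0.994, 0.109, 0.0]
force: [0.7, -0.3, -2.4]
grip_width: 0.244
```

```bash
cat > sidecrop.py <<'E'
from h import *; from units import *
def side(n,f,s=5):
    i,p,d=cap('side'); c=proj(i,[[*w(n,(20,10)),50]])[0].astype(int)
    cv2.imwrite(f'pics/{f}.png',cv2.resize(p[c[1]-45:c[1]+40,c[0]-65:c[0]+65,::-1],None,fx=s,fy=s,interpolation=cv2.INTER_CUBIC))
E
python3 - <<'E'
from sidecrop import *
s,M=st(); print('tcp in unit',u('left',s['eef_pos'][:2]).round(1)); side('left','s2')
E
```

```text
t 10.15 tcp [471.9 183.6  89.7] x [0.976 0.217 0.001] y [ 0.217 -0.976  0.   ] z [ 0.001  0.    -1.   ] F [ 0.7 -0.3 -2.4] g 0.244
tcp in unit [11.9 18.2]
```

View pics/s2.png

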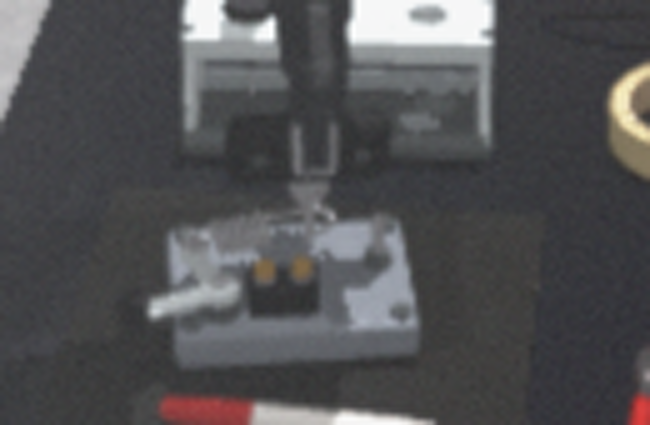

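The side crop shows the rod inside the hook loop at (312,215). Next I'll pull it past the post on the left side.

Call:
step_arm(
  plan="0.9 -0.5 0 0 10;1.8 -0.9 0 0 10;2.6 -1 0 0 10;3.4 -1.1 0 0 10;4.2 -1.2 0 0 10;5 -1.3 0 0 10;5 -1.3 0 0 10;5 -1.3 0 0 10",
)

```text
time_s: 11.0
eef_pos: [517.4, 207.0, 89.1]
ee_rot: [0.0, 0.994, 0.109, -0.0]
force: [-3.1, -1.4, -0.3]
grip_width: 0.243
```

```bash
python3 - <<'E'
from sidecrop import *
s,M=st(); print('tcp in unit',u('left',s['eef_pos'][:2]).round(1),'F unit',(T('left')[1].T@s['force'][:2]).round(1)); side('left','s3')
E
```

```text
t 11.0 tcp [517.4 207.   89.1] x [ 0.976  0.218 -0.001] y [ 0.218 -0.976  0.   ] z [-0.001 -0.    -1.   ] F [-3.1 -1.4 -0.3] g 0.243
tcp in unit [61.4 31.1] F unit [-3.4 -0.7]
```

View pics/s3.png

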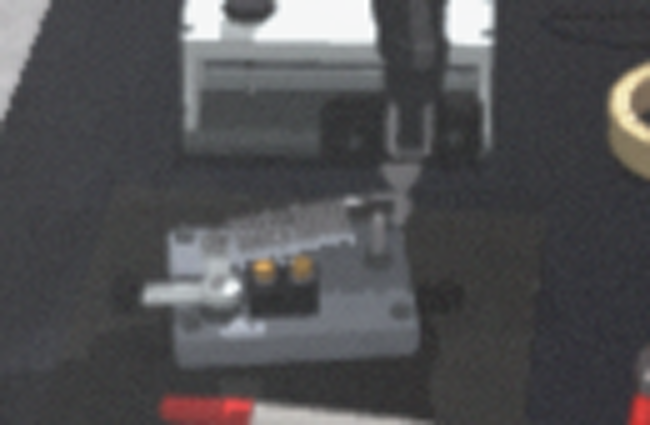

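The pull matches the model: 3.5 N, the lever is home, and the hook is past the post on the left. Next I'll swing it sideways and let it back.

Call:
step_arm(
  plan="0.3 0.6 0 0 10;0.4 1.25 0 0 10;0.5 1.8 0 0 10;0.5 2.3 0 0 10;0.5 2.3 0 0 10;0 2.2 0 0 10;-0.5 2.1 0 0 10;-1.05 2 0 0 10;-1.05 2 0 0 10;-1.05 2 0 0 10",
)

```text
time_s: 12.05
eef_pos: [511.6, 185.5, 89.4]
ee_rot: [-0.0, 0.994, 0.11, 0.0]
force: [-1.2, 0.3, -0.2]
grip_width: 0.244
```

```bash
python3 - <<'E'
from sidecrop import *
s,M=st(); print('tcp in unit',u('left',s['eef_pos'][:2]).round(1),'F unit',(T('left')[1].T@s['force'][:2]).round(1))
E
```

```text
t 12.05 tcp [511.6 185.5  89.4] x [0.976 0.218 0.   ] y [ 0.218 -0.976 -0.   ] z [ 0.  0. -1.] F [-1.2  0.3 -0.2] g 0.244
tcp in unit [51.  11.4] F unit [-1.1  0.6]
```

Call:
step_arm(
  plan="0 0 -1 0 10;0 0 -2 0 10;0 0 -4 0 10;0 0 -7 0 10;0 0 -7 0 10",
)

```text
time_s: 12.55
eef_pos: [514.2, 185.4, 164.2]
ee_rot: [0.0, 0.994, 0.109, 0.005]
force: [0.7, -0.3, -1.6]
grip_width: 0.236
```

```bash
python3 - <<'E'
from sidecrop import *
side('left','s4'); move([*w('middle',(14.6,11.9)),160],-90+3.15)
E
```

```text
t 12.6 tcp [513.1 185.3 161.9] x [0.976 0.217 0.006] y [ 0.217 -0.976  0.001] z [ 0.006  0.    -1.   ] F [ 0.1  1.  -2.1] g 0.245
shift cm [-8.94 18.35  0.16]
tool y az -77.44 twist 9.41 j6 85.0
```

View pics/s4.png

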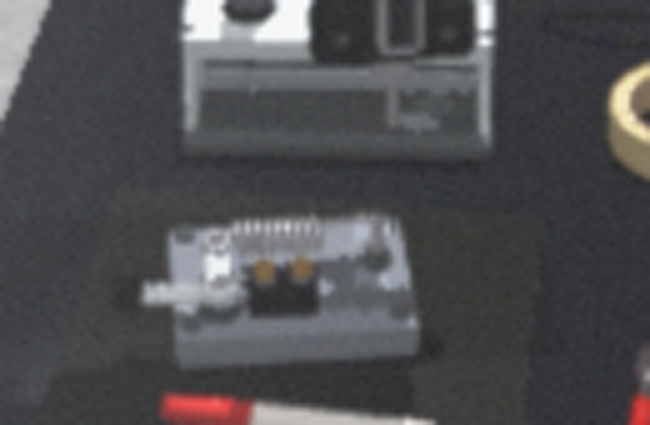

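The left spring is stretched and sits level to the post at (378,225), and the lever is home. Now the middle unit.

Call:
step_arm(
  plan="-8.9 18.35 0 9.4 10;-8.9 18.35 0 9.4 10;-8.9 18.35 0 9.4 10;-8.9 18.35 0 9.4 10;-8.9 18.35 0 9.4 10;-8.9 18.35 0 9.4 10;-8.9 18.35 0 9.4 10;-8.9 18.35 0 9.4 10",
)

```text
time_s: 13.4
eef_pos: [464.9, -12.0, 159.1]
ee_rot: [-0.0, 1.0, 0.029, -0.0]
force: [-0.1, 0.9, -1.3]
grip_width: 0.243
```

```bash
python3 - <<'E'
from sidecrop import *
move([*w('middle',(14.6,11.9)),89.5],-90+3.15)
E
```

```text
t 13.4 tcp [464.9 -12.  159.1] x [ 0.998  0.057 -0.   ] y [ 0.057 -0.998 -0.   ] z [-0.  0. -1.] F [-0.1  0.9 -1.3] g 0.243
shift cm [0.09 0.12 6.96]
tool y az -86.73 twist 0.12 j6 70.8
```

Call:
step_arm(
  plan="0.1 0.1 3 0 10;0.1 0.1 4.5 0 10;0.1 0.1 5.5 0 10;0.1 0.1 6.3 0 10;0.1 0.1 7 0 10;0.1 0.1 7 0 10;0.1 0.1 7 0 10",
)

```text
time_s: 14.1
eef_pos: [466.1, -14.2, 89.7]
ee_rot: [0.0, 1.0, 0.028, 0.0]
force: [-0.0, -0.7, -1.6]
grip_width: 0.239
```

```bash
python3 - <<'E'
from sidecrop import *
s,M=st(); print('tcp in unit',u('middle',s['eef_pos'][:2]).round(1)); side('middle','s5')
E
```

```text
t 14.1 tcp [466.1 -14.2  89.7] x [0.998 0.055 0.001] y [ 0.055 -0.998  0.   ] z [ 0.001 -0.    -1.   ] F [-0.  -0.7 -1.6] g 0.239
tcp in unit [14.8 10.9]
```

View pics/s5.png

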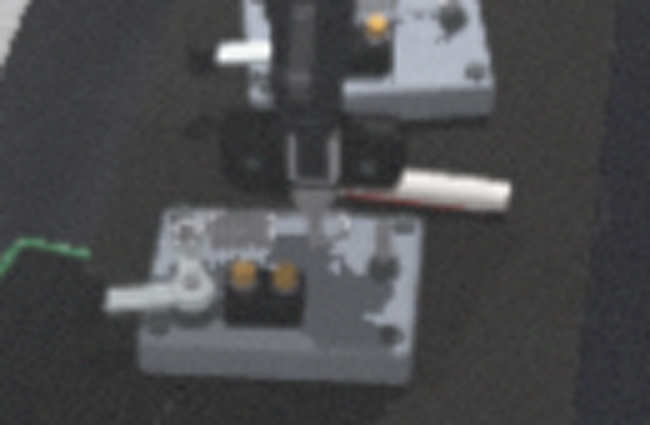

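The rod is inside the middle hook at (318,225). Pulling.

Call:
step_arm(
  plan="0.7 -0.8 0 0 10;1.5 -1.6 0 0 10;2.4 -1.8 0 0 10;3.2 -1.9 0 0 10;4 -2 0 0 10;4.7 -2 0 0 10;4.7 -2 0 0 10;4.7 -2 0 0 10",
)

```text
time_s: 14.95
eef_pos: [511.4, 8.3, 89.1]
ee_rot: [-0.0, 1.0, 0.028, -0.0]
force: [-3.8, -0.8, -1.4]
grip_width: 0.241
```

```bash
python3 - <<'E'
from sidecrop import *
s,M=st(); print('tcp in unit',u('middle',s['eef_pos'][:2]).round(1),'F unit',(T('middle')[1].T@s['force'][:2]).round(1))
E
```

```text
t 14.95 tcp [511.4   8.3  89.1] x [ 0.998  0.055 -0.001] y [ 0.055 -0.998 -0.   ] z [-0.001  0.    -1.   ] F [-3.8 -0.8 -1.4] g 0.241
tcp in unit [61.3 30.9] F unit [-3.8 -0.6]
```

Same numbers as on the left unit, so I'll run the same sequence.

Call:
step_arm(
  plan="0.3 0.6 0 0 10;0.4 1.25 0 0 10;0.5 1.8 0 0 10;0.5 2.3 0 0 10;0.5 2.3 0 0 10;0 2.2 0 0 10;-0.5 2.1 0 0 10;-1.05 2 0 0 10;-1.05 2 0 0 10;-1.05 2 0 0 10",
)

```text
time_s: 15.95
eef_pos: [502.0, -11.6, 89.4]
ee_rot: [-0.0, 1.0, 0.028, -0.0]
force: [-1.8, 4.0, -0.0]
grip_width: 0.239
```

Call:
step_arm(
  plan="0 0 -1 0 10;0 0 -2 0 10;0 0 -4 0 10;0 0 -7 0 10;0 0 -7 0 10",
)

```text
time_s: 16.45
eef_pos: [504.7, -13.1, 164.1]
ee_rot: [0.002, 1.0, 0.028, 0.005]
force: [0.2, -0.6, -2.6]
grip_width: 0.243
```

```bash
python3 - <<'E'
from sidecrop import *
side('middle','s6'); move([*w('right',(14.6,5.8)),160],-90+5.68)
E
```

```text
t 16.5 tcp [503.7 -12.8 161.9] x [0.998 0.055 0.006] y [ 0.055 -0.998  0.002] z [ 0.006 -0.002 -1.   ] F [-0.7 -0.6 -1.9] g 0.243
shift cm [-4.05 23.45  0.22]
tool y az -86.84 twist -2.52 j6 72.1
```

View pics/s6.png

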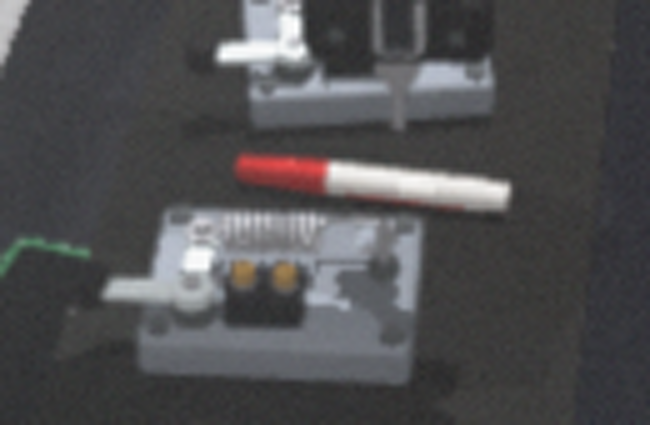

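The middle spring is stretched to the post at (385,230) and its lever is home. Now the right unit.

Call:
step_arm(
  plan="-4 23.5 0 -2.5 10;-4 23.5 0 -2.5 10;-4 23.5 0 -2.5 10;-4 23.5 0 -2.5 10;-4 23.5 0 -2.5 10;-4 23.5 0 -2.5 10;-4 23.5 0 -2.5 10;-4 23.5 0 -2.5 10",
)

```text
time_s: 17.3
eef_pos: [475.3, -248.2, 159.0]
ee_rot: [-0.0, 0.999, 0.05, -0.0]
force: [0.9, -0.2, -2.3]
grip_width: 0.241
```

```bash
python3 - <<'E'
from sidecrop import *
move([*w('right',(14.6,5.8)),89.5],-90+5.68)
E
```

```text
t 17.3 tcp [ 475.3 -248.2  159. ] x [ 0.995  0.099 -0.   ] y [ 0.099 -0.995 -0.   ] z [-0.  0. -1.] F [ 0.9 -0.2 -2.3] g 0.241
shift cm [0.08 0.11 6.95]
tool y az -84.29 twist 0.03 j6 44.2
```

Call:
step_arm(
  plan="0.1 0 3 0 10;0.1 0 4.5 0 10;0.1 0 5.5 0 10;0.1 0 6.3 0 10;0.1 0 7 0 10;0.1 0 7 0 10;0.1 0 7 0 10",
)

```text
time_s: 18.0
eef_pos: [476.5, -249.0, 89.7]
ee_rot: [0.0, 0.999, 0.049, 0.0]
force: [0.3, -0.2, -1.4]
grip_width: 0.239
```

```bash
python3 - <<'E'
from sidecrop import *
s,M=st(); print('tcp in unit',u('right',s['eef_pos'][:2]).round(1))
E
```

```text
t 18.0 tcp [ 476.5 -249.    89.7] x [0.995 0.099 0.001] y [ 0.099 -0.995  0.   ] z [ 0.001 -0.    -1.   ] F [ 0.3 -0.2 -1.4] g 0.239
tcp in unit [15.  6.]
```

Call:
step_arm(
  plan="0.7 -0.9 0 0 10;1.5 -2.1 0 0 10;2.4 -2.3 0 0 10;3.2 -2.4 0 0 10;4 -2.5 0 0 10;4.7 -2.5 0 0 10;4.7 -2.5 0 0 10;4.7 -2.5 0 0 10",
)

```text
time_s: 18.8
eef_pos: [520.4, -219.5, 89.1]
ee_rot: [-0.0, 0.999, 0.049, -0.0]
force: [-3.2, -0.8, -0.0]
grip_width: 0.242
```

```bash
python3 - <<'E'
from sidecrop import *
s,M=st(); print('tcp in unit',u('right',s['eef_pos'][:2]).round(1),'F unit',(T('right')[1].T@s['force'][:2]).round(1))
E
```

```text
t 18.8 tcp [ 520.4 -219.5   89.1] x [ 0.995  0.099 -0.001] y [ 0.099 -0.995 -0.   ] z [-0.001  0.    -1.   ] F [-3.2 -0.8 -0. ] g 0.242
tcp in unit [61.6 30.9] F unit [-3.2 -0.5]
```

Call:
step_arm(
  plan="0.3 0.6 0 0 10;0.4 1.25 0 0 10;0.5 1.8 0 0 10;0.5 2.3 0 0 10;0.5 2.3 0 0 10;0 2.15 0 0 10;-0.5 2 0 0 10;-1 1.9 0 0 10;-1 1.9 0 0 10;-1 1.9 0 0 10",
)

```text
time_s: 19.8
eef_pos: [512.5, -239.2, 89.5]
ee_rot: [0.0, 0.999, 0.049, 0.0]
force: [-2.8, -1.4, -1.9]
grip_width: 0.237
```

Call:
step_arm(
  plan="0 0 -1 0 10;0 0 -2 0 10;0 0 -4 0 10;0 0 -8 0 10;0 0 -12 0 10;0 0 -15 0 10;0 0 -15 0 10;0 0 -15 0 10",
)

```text
time_s: 20.6
eef_pos: [512.8, -239.2, 240.0]
ee_rot: [0.0, 0.999, 0.049, 0.001]
force: [-0.4, 0.2, -2.0]
grip_width: 0.242
```

```bash
python3 - <<'E'
from sidecrop import *
i,p,d=cap('wrist'); np.savez('w5.npz',C=cloud(i,d),p=p); cv2.imwrite('pics/w5.png',p[:,:,::-1])
C=cloud(i,d)
for n in U:
    c=proj(i,[[*w(n,(46,6)),57]])[0]; print(n,c)
it,pt,dt=cap('top'); r=[r for r in spotter.regions_of('top','tool_stand')][0]; P=cloud(it,dt)
m=r['pixels']&(abs(P[...,2]-71)<5); print(r['conf'],cv2.minAreaRect(P[m][:,:2].astype(np.float32)))
move([415,340,245])
E
```

```text
left [-103.52277753  180.72042706]
middle [ 95.81885042 209.75337405]
right [328.93896523 222.10597274]
0.97 ((465.06005859375, 353.3418884277344), (171.95327758789062, 60.809322357177734), 5.155125141143799)
t 20.75 tcp [ 512.2 -238.9  238.1] x [ 0.995  0.099 -0.001] y [ 0.099 -0.995 -0.002] z [-0.002  0.001 -1.   ] F [-0.3  0.4 -1.9] g 0.242
shift cm [ -3.96 -58.57  -0.59]
```

View pics/w5.png

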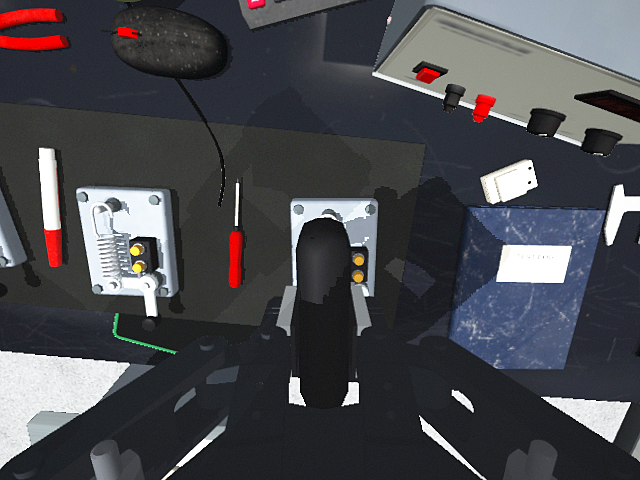

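The middle hook shows clearly on its post at (105,210). The right one is hidden under the puller's bar, so I'll check it later. Back to the stand.

Call:
step_arm(
  plan="3.5 -47.3 -0.5 0 10;3.5 -47.3 -0.5 0 10;3.5 -47.3 -0.5 0 10;3.5 -47.3 -0.5 0 10;3.5 -47.3 -0.5 0 10;3.5 -47.3 -0.5 0 10;3.5 -47.3 -0.5 0 10;3.5 -47.3 -0.5 0 10;3.5 -47.3 -0.5 0 10;3.5 -47.3 -0.5 0 10",
)

```text
time_s: 21.75
eef_pos: [499.6, 238.4, 243.3]
ee_rot: [-0.0, 0.999, 0.051, -0.001]
force: [0.0, -0.8, -2.2]
grip_width: 0.238
```

Call:
step_arm(
  plan="0 0 0 -2 10;0 0 0 -3 10",
)

```text
time_s: 21.95
eef_pos: [500.2, 235.5, 243.2]
ee_rot: [0.0, 0.997, 0.077, -0.001]
force: [-0.0, 0.2, -1.1]
grip_width: 0.242
```

```bash
python3 - <<'E'
from h import *
st(); import stand
C=stand.C; m=(abs(stand.z-70.5)<4)&(abs(C[...,0]-465)<120)&(abs(C[...,1]-355)<80)
print(m.sum(),cv2.minAreaRect(C[m][:,:2].astype(np.float32)))
move([515,357.2,240],99.9)
E
```

```text
t 21.95 tcp [500.2 235.5 243.2] x [ 0.988  0.153 -0.002] y [ 0.153 -0.988  0.   ] z [-0.002 -0.    -1.   ] F [-0.   0.2 -1.1] g 0.242
tool_stand 0.76 z 69.9 ((465.1627502441406, 353.1479187011719), (173.5151824951172, 61.78507995605469), 5.1095499992370605)
puller_grip 0.94 z 266.1 ((500.2947692871094, 234.95318603515625), (79.3713150024414, 20.588319778442383), 8.432975769042969)
puller_grip 0.77 z 97.9 ((400.7084655761719, 498.8880310058594), (24.186399459838867, 92.05078125), 29.456666946411133)
tester_grip 0.85 z 148.4 ((416.862060546875, 347.2317810058594), (18.011337280273438, 19.00469207763672), 0.9670518040657043)
9155 ((465.1627502441406, 353.1479187011719), (173.5151824951172, 61.78507995605469), 5.1095499992370605)
t 22.15 tcp [500.8 234.3 244. ] x [ 0.989  0.149 -0.001] y [ 0.149 -0.989 -0.   ] z [-0.001 -0.    -1.   ] F [-1.5 -0.1 -1.6] g 0.236
shift cm [  3.24 -11.94   0.4 ]
tool y az -81.43 twist -1.33 j6 94.4
```

Call:
step_arm(
  plan="3.3 -12 0 -1.3 10;3.3 -12 0 -1.3 10;3.3 -12 0 -1.3 10;3.3 -12 0 -1.3 10;3.3 -12 0 -1.3 10",
)

```text
time_s: 22.65
eef_pos: [515.3, 358.1, 243.9]
ee_rot: [0.0, 0.996, 0.087, -0.0]
force: [0.3, -0.8, -2.2]
grip_width: 0.241
```

```bash
python3 - <<'E'
from h import *
move([515.4,357.7,84],99.9)
E
```

```text
t 22.65 tcp [515.3 358.1 243.9] x [ 0.985  0.173 -0.001] y [ 0.173 -0.985  0.   ] z [-0.001 -0.001 -1.   ] F [ 0.3 -0.8 -2.2] g 0.241
shift cm [1.000e-02 3.000e-02 1.599e+01]
tool y az -80.06 twist 0.04 j6 104.2
```

Call:
step_arm(
  plan="0 0 4 0 10;0 0 8 0 10;0 0 11 0 10;0 0 12.5 0 10;0 0 13.5 0 10;0 0 14.3 0 10;0 0 15 0 10;0 0 15.5 0 10;0 0 16 0 10;0 0 16 0 10",
)

```text
time_s: 23.65
eef_pos: [515.3, 358.5, 84.3]
ee_rot: [-0.0, 0.996, 0.087, 0.0]
force: [-0.0, -0.5, -1.4]
grip_width: 0.239
```

Call:
step_arm(
  plan="0 0 0.2 0 10;0 0 0.2 0 10;0 0 0.2 0 45;0 0 0.2 0 45;0 0 0.2 0 45;0 0 0.2 0 45",
)

```text
time_s: 24.25
eef_pos: [515.2, 358.5, 82.2]
ee_rot: [0.0, 0.996, 0.087, -0.0]
force: [0.1, -0.5, 0.0]
grip_width: 0.447
```

Call:
step_arm(
  plan="0 0 -2 0 45;0 0 -6 0 45;0 0 -11 0 45;0 0 -16 0 45;0 0 -16 0 45;0 0 -16 0 45",
)

```text
time_s: 24.85
eef_pos: [515.4, 358.6, 242.9]
ee_rot: [-0.0, 0.996, 0.087, 0.001]
force: [0.7, -1.1, -0.3]
grip_width: 0.444
```

```bash
python3 - <<'E'
from h import *
st(); import stand
E
```

```text
t 24.85 tcp [515.4 358.6 242.9] x [0.985 0.173 0.002] y [ 0.173 -0.985 -0.   ] z [ 0.002  0.001 -1.   ] F [ 0.7 -1.1 -0.3] g 0.444
tool_stand 0.67 z 124.7 ((424.0262145996094, 348.89715576171875), (5.734853267669678, 22.04719352722168), 6.194792747497559)
tool_stand 0.66 z 70.2 ((465.0368347167969, 352.5943603515625), (173.3096466064453, 60.16246795654297), 5.2240071296691895)
puller_grip 0.82 z 106.9 ((514.8140258789062, 357.8369140625), (80.23778533935547, 19.67962074279785), 10.519205093383789)
puller_grip 0.61 z 97.9 ((397.7784423828125, 504.7370300292969), (24.62679672241211, 102.76124572753906), 28.389972686767578)
tester_grip 0.91 z 148.5 ((415.2198791503906, 348.14691162109375), (20.470199584960938, 20.742948532104492), 5.250954627990723)
tester_grip 0.32 z 47.3 ((419.5536804199219, -24.235713958740234), (137.20872497558594, 27.570842742919922), 26.42780303955078)
```

Call:
step_arm(
  plan="-10.05 -0.7 0 4.8 50;-10.05 -0.7 0 4.8 50;-10.05 -0.7 0 4.8 50;-10.05 -0.7 0 4.8 50;-10.05 -0.7 0 4.8 50",
)

```text
time_s: 25.55
eef_pos: [415.9, 348.1, 242.1]
ee_rot: [-0.0, 0.999, 0.045, 0.0]
force: [0.7, 0.5, 0.3]
grip_width: 0.499
```

```bash
python3 - <<'E'
from h import *
move([415.3,348.1,96],95.2)
E
```

```text
t 25.55 tcp [415.9 348.1 242.1] x [0.996 0.09  0.   ] y [ 0.09  -0.996 -0.   ] z [ 0.  0. -1.] F [0.7 0.5 0.3] g 0.499
shift cm [-7.000e-02 -1.000e-02  1.461e+01]
tool y az -84.86 twist -0.06 j6 112.4
```

Call:
step_arm(
  plan="-0.05 0 5 0 50;-0.05 0 9 0 50;-0.05 0 12 0 50;-0.05 0 14 0 50;-0.05 0 14.6 0 50;-0.05 0 14.6 0 50",
)

```text
time_s: 26.15
eef_pos: [415.1, 347.8, 95.7]
ee_rot: [0.0, 0.999, 0.045, -0.0]
force: [-0.4, 1.9, 0.9]
grip_width: 0.5
```

Call:
step_arm(
  plan="0 0 0 0 8;0 0 0 0 8;0 0 0 0 8;0 0 0 0 8;0 0 0 0 8;0 0 0 0 8",
  grip_force=60,
)

```text
time_s: 26.75
eef_pos: [415.4, 348.3, 97.6]
ee_rot: [-0.001, 0.999, 0.045, 0.001]
force: [0.6, 0.1, 5.8]
grip_width: 0.253
```

Call:
step_arm(
  plan="0 0 -1 0 8;0 0 -3 0 8;0 0 -6 0 8;0 0 -10 0 8;0 0 -14 0 8;0 0 -16 0 8;0 0 -16 0 8;0 0 -16 0 8",
)

```text
time_s: 27.55
eef_pos: [414.0, 347.7, 255.6]
ee_rot: [0.0, 0.999, 0.045, -0.001]
force: [0.1, 0.3, -1.7]
grip_width: 0.25
```

```bash
python3 - <<'E'
from h import *; from units import *
s,M=st(); i,p,d=cap('wrist','held2'); C=cloud(i,d); q=(C-s['eef_pos'])@M
r=spotter.regions_of('wrist','tester_grip')
for x in r[:2]: print(x['conf'],x['extent'])
m=(abs(q[...,1])<14)&(abs(q[...,0])<25)&(q[...,2]<-20)&(q[...,2]>-90); z0=np.percentile(q[m][:,2],10); print(m.sum(),'top z tool',z0, 'rect',cv2.minAreaRect(q[m&(abs(q[...,2]-z0)<4)][:,:2].astype(np.float32)))
iS,pS,dS=cap('side'); t=proj(iS,[s['eef_pos']+M@[0,0,76],s['eef_pos']])
print(t)
c=t[0].astype(int); cv2.imwrite('pics/s7.png',cv2.resize(pS[c[1]-60:c[1]+30,c[0]-60:c[0]+60,::-1],None,fx=5,fy=5,interpolation=cv2.INTER_CUBIC))
E
```

```text
t 27.55 tcp [414.  347.7 255.6] x [ 0.996  0.09  -0.001] y [ 0.09  -0.996  0.001] z [-0.001 -0.001 -1.   ] F [ 0.1  0.3 -1.7] g 0.25
0.56 [324.6, 326.4, 61.8, 152.8]
15765 top z tool -86.82719266729292 rect ((14.45254135131836, 0.024710655212402344), (27.985363006591797, 9.824651718139648), 89.4002685546875)
[[289.29597386 165.17594645]
 [288.72569263 139.31418857]]
```

View pics/s7.png

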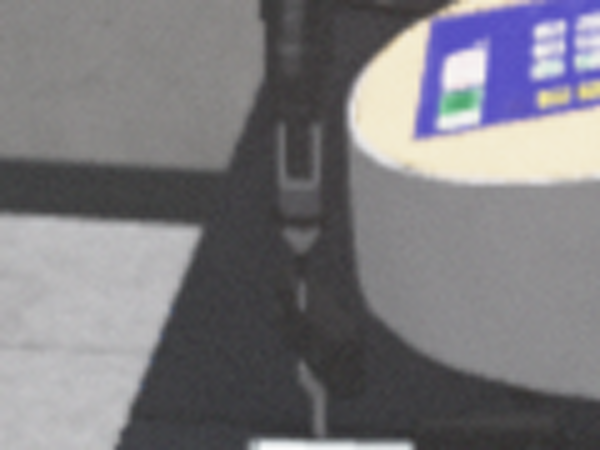

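The side crop shows the tester held upright, with the needle end at (300,300) in the crop where it was predicted. Now the left unit's studs.

```bash
python3 - <<'E'
from h import *; from units import *
for n in U: print(n,w(n,(-15,-25)).round(1),w(n,(4,-25)).round(1))
move([*w('left',(-15,-25)),165])
E
```

```text
left [455.1 135.5] [473.7 139.7]
middle [438.3 -51.7] [457.3 -50.6]
right [ 449.7 -282.8] [ 468.7 -280.9]
t 27.7 tcp [414.  347.7 254.8] x [ 0.996  0.09  -0.003] y [ 0.09  -0.996  0.001] z [-0.003 -0.001 -1.   ] F [ 0.2  0.3 -0.7] g 0.25
shift cm [ 2.21 21.49  9.  ]
```

Call:
step_arm(
  plan="2.2 21.5 0 0 8;2.2 21.5 0 0 8;2.2 21.5 0 0 8;2.2 21.5 0 0 8;2.2 21.5 0 0 8;2.2 21.5 5 0 8;2.2 21.5 9 0 8;2.2 21.5 9 0 8;2.2 21.5 9 0 8",
)

```text
time_s: 28.6
eef_pos: [455.9, 135.9, 166.9]
ee_rot: [-0.0, 0.999, 0.045, -0.0]
force: [0.5, -0.3, -1.0]
grip_width: 0.253
```

```bash
python3 - <<'E'
from h import *; from units import *
move([*w('left',(-15,-25)),134])
s,M=st(); i,p,d=cap('wrist','n1')
r=spotter.regions_of('wrist','tester_grip'); print([ (x['conf'],x['extent']) for x in r])
iS,pS,dS=cap('side'); c=proj(iS,[s['eef_pos']+M@[0,0,79]])[0];print(c, proj(iS,[[*w('left',(-15,-25)),54.7],[*w('left',(4,-25)),54.7]])); c=c.astype(int)
cv2.imwrite('pics/s8.png',cv2.resize(pS[c[1]-40:c[1]+40,c[0]-50:c[0]+50,::-1],None,fx=6,fy=6,interpolation=cv2.INTER_CUBIC))
E
```

```text
t 28.6 tcp [455.9 135.9 166.9] x [ 0.996  0.09  -0.001] y [ 0.09  -0.996 -0.   ] z [-0.001  0.    -1.   ] F [ 0.5 -0.3 -1. ] g 0.253
shift cm [-0.08  0.03  3.29]
t 28.6 tcp [455.9 135.9 166.9] x [ 0.996  0.09  -0.001] y [ 0.09  -0.996 -0.   ] z [-0.001  0.    -1.   ] F [ 0.5 -0.3 -1. ] g 0.253
[(0.76, [324.2, 326.4, 61.3, 149.7]), (0.42, [520.2, 271.1, 62.5, 166.3]), (0.21, [289.5, 209.3, 133.2, 150.6])]
[293.95050625 239.07156351] [[293.83653512 249.84773685]
 [301.35278304 249.40476351]]
```

View pics/s8.png

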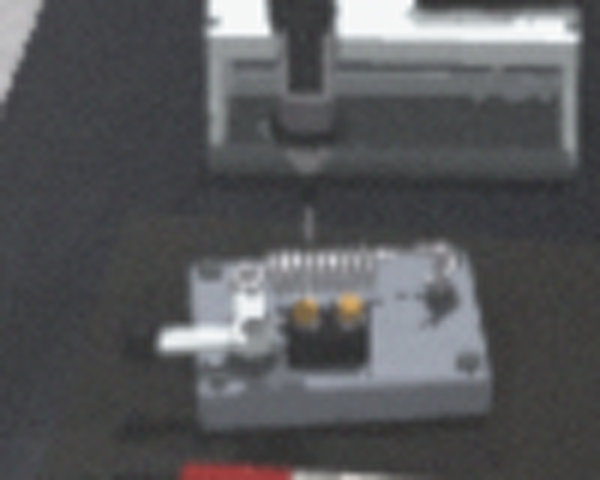

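The left hook is on its post at (440,265). The needle at (308,238) lines up over the front stud at (305,305). I'll lower it slowly.

Call:
step_arm(
  plan="-0.05 0 1.5 0 8;-0.05 0 2.5 0 8;-0.05 0 3 0 8;-0.05 0 3.2 0 8;-0.05 0 3.3 0 8;-0.05 0 3.4 0 8;-0.05 0 3.4 0 8",
)

```text
time_s: 29.45
eef_pos: [455.9, 135.9, 134.2]
ee_rot: [0.0, 0.999, 0.045, 0.001]
force: [-4.2, 0.3, 12.3]
grip_width: 0.246
```

Firm contact at the expected height: TCP 134 puts the tip at about 55. Lift and go to the rear stud, pressing a little less.

Call:
step_arm(
  plan="0 0 -1 0 8;0 0 -3 0 8;0 0 -3 0 8;1.9 -0.25 -3 0 8;1.9 -0.25 -3 0 8;1.9 -0.25 -3 0 8",
)

```text
time_s: 30.05
eef_pos: [473.5, 139.9, 161.7]
ee_rot: [0.0, 0.999, 0.045, -0.001]
force: [0.4, -0.1, -0.9]
grip_width: 0.249
```

```bash
python3 - <<'E'
from h import *; from units import *
move([*w('left',(4,-25)),134]); s=readout.sense(); print(u('left',s['eef_pos'][:2]))
E
```

```text
t 30.05 tcp [473.5 139.9 161.7] x [ 0.996  0.09  -0.001] y [ 0.09  -0.996  0.   ] z [-0.001 -0.    -1.   ] F [ 0.4 -0.1 -0.9] g 0.249
shift cm [0.02 0.02 2.77]
[  3.90872328 -24.73605079]
```

Call:
step_arm(
  plan="0 0 1.5 0 8;0 0 2.2 0 8;0 0 2.5 0 8;0 0 2.7 0 8;0 0 2.8 0 8;0 0 2.8 0 8",
)

```text
time_s: 30.65
eef_pos: [474.0, 140.0, 135.0]
ee_rot: [0.0, 0.999, 0.045, 0.0]
force: [-2.3, 0.1, 3.8]
grip_width: 0.254
```

Call:
step_arm(
  plan="0 0 -2 0 8;0 0 -4 0 8;-5.2 18.8 -4 0 8;-5.2 18.8 -4 0 8;-5.2 18.8 -4 0 8;-5.2 18.8 -4 0 8;-5.2 18.8 -3.5 0 8;-5.2 18.8 -3 0 8;-5.2 18.8 -3 0 8;-5.2 18.8 -3 0 8",
)

```text
time_s: 31.65
eef_pos: [439.2, -50.9, 164.3]
ee_rot: [-0.0, 0.999, 0.046, -0.0]
force: [0.0, 0.8, 0.1]
grip_width: 0.248
```

```bash
python3 - <<'E'
from h import *; from units import *
move([*w('middle',(-15,-25)),134]); s=readout.sense(); print(u('middle',s['eef_pos'][:2]))
E
```

```text
t 31.65 tcp [439.2 -50.9 164.3] x [ 0.996  0.092 -0.   ] y [ 0.092 -0.996 -0.   ] z [-0.  0. -1.] F [0.  0.8 0.1] g 0.248
shift cm [-0.1   0.07  3.03]
[-14.01422248 -24.2444199 ]
```

Call:
step_arm(
  plan="-0.1 0.05 1.5 0 8;-0.1 0.05 2.3 0 8;-0.1 0.05 2.7 0 8;-0.1 0.05 3 0 8;-0.1 0.05 3.1 0 8;-0.1 0.05 3.1 0 8",
)

```text
time_s: 32.25
eef_pos: [438.6, -52.3, 134.4]
ee_rot: [0.0, 0.999, 0.045, 0.001]
force: [-2.0, 1.5, 9.2]
grip_width: 0.249
```

Call:
step_arm(
  plan="0 0 -1 0 8;0 0 -3 0 8;0 0 -3 0 8;1.85 0 -3 0 8;1.85 0 -3 0 8;1.85 0 -3 0 8",
)

```text
time_s: 32.85
eef_pos: [456.1, -50.7, 162.8]
ee_rot: [-0.0, 0.999, 0.045, -0.001]
force: [-0.2, 0.9, -0.9]
grip_width: 0.25
```

```bash
python3 - <<'E'
from h import *; from units import *
move([*w('middle',(4,-25)),134]); s=readout.sense(); print(u('middle',s['eef_pos'][:2]))
E
```

```text
t 32.85 tcp [456.1 -50.7 162.8] x [ 0.996  0.09  -0.001] y [ 0.09  -0.996 -0.   ] z [-0.001  0.    -1.   ] F [-0.2  0.9 -0.9] g 0.25
shift cm [0.12 0.   2.88]
[  2.85061915 -25.03734504]
```

Call:
step_arm(
  plan="0.1 0 1.5 0 8;0.1 0 2.3 0 8;0.1 0 2.6 0 8;0.1 0 2.8 0 8;0.1 0 2.9 0 8;0.1 0 2.9 0 8",
)

```text
time_s: 33.45
eef_pos: [457.6, -50.8, 135.0]
ee_rot: [0.0, 0.999, 0.045, 0.0]
force: [-3.2, 0.8, 3.8]
grip_width: 0.248
```

Call:
step_arm(
  plan="0 0 -2 0 8;0 0 -4 0 8;-2.85 23.1 -4 0 8;-2.85 23.1 -4 0 8;-2.85 23.1 -4 0 8;-2.85 23.1 -4 0 8;-2.85 23.1 -4 0 8;-2.85 23.1 -3 0 8;-2.85 23.1 -3 0 8;-2.85 23.1 -3 0 8",
)

```text
time_s: 34.45
eef_pos: [450.0, -282.5, 164.3]
ee_rot: [-0.0, 0.999, 0.045, -0.0]
force: [0.4, 0.6, -0.7]
grip_width: 0.25
```

```bash
python3 - <<'E'
from h import *; from units import *
from sidecrop import side
move([*w('right',(-15,-25)),134]); s=readout.sense(); print(u('right',s['eef_pos'][:2])); side('right','s9')
E
```

```text
t 34.45 tcp [ 450.  -282.5  164.3] x [ 0.996  0.091 -0.   ] y [ 0.091 -0.996 -0.001] z [-0.     0.001 -1.   ] F [ 0.4  0.6 -0.7] g 0.25
shift cm [-0.03  0.03  3.03]
[-14.72257175 -24.72571361]
```

No pictures are left to view, so I'll check the right hook numerically from the depth before touching its studs.

```bash
cat > chk.py <<'E'
from h import *; from units import *
def chk(n,C,zo):
    q=u(n,C[...,:2]); z=C[...,2]-zo
    m=(z>38)&(z<51)&(abs(q[...,0]-30)<35)&(abs(q[...,1]-6)<22)
    G=[['.']*23 for _ in range(18)]
    for a,b in q[m]:
        r=int((62-a)/4); c=int((28-b)/2)
        if 0<=r<18 and 0<=c<23: G[r][c]='#'
    print(n,m.sum()); print('\n'.join(f'{62-4*k:4d} '+''.join(g) for k,g in enumerate(G)))
E
python3 - <<'E'
from chk import *
i,p,d=cap('wrist'); chk('right',cloud(i,d),2.3)
E
```

```text
right 702
  62 .......................
  58 .......................
  54 ......########.........
  50 .....##########........
  46 ....###....#####.......
  42 ....##........##.......
  38 ....##........##.......
  34 ....##.................
  30 ....##.................
  26 ....###................
  22 ....###................
  18 .....###########.......
  14 .....#####.#####.....#.
  10 .....####...###......#.
   6 ......##....###.....##.
   2 .....####...####.....#.
  -2 ......####...###.....#.
  -6 .......................
```

The right hook is seated. Its bow is at x of about 50 to 54, round the post at (46,6). Touching its studs.

Call:
step_arm(
  plan="0 0 1.5 0 8;0 0 2.3 0 8;0 0 2.7 0 8;0 0 3 0 8;0 0 3.1 0 8;0 0 3.1 0 8",
)

```text
time_s: 35.15
eef_pos: [450.3, -283.3, 134.6]
ee_rot: [0.0, 0.999, 0.045, 0.0]
force: [-1.5, 2.8, 7.7]
grip_width: 0.247
```

Call:
step_arm(
  plan="0 0 -1 0 8;0 0 -3 0 8;0 0 -3 0 8;1.9 0 -3 0 8;1.9 0 -3 0 8;1.9 0 -3 0 8",
)

```text
time_s: 35.75
eef_pos: [468.6, -281.5, 162.7]
ee_rot: [-0.0, 0.999, 0.045, -0.0]
force: [0.1, -0.5, -0.0]
grip_width: 0.248
```

```bash
python3 - <<'E'
from h import *; from units import *
move([*w('right',(4,-25)),134]); s=readout.sense(); print(u('right',s['eef_pos'][:2]))
E
```

```text
t 35.75 tcp [ 468.6 -281.5  162.7] x [ 0.996  0.091 -0.001] y [ 0.091 -0.996 -0.001] z [-0.001  0.001 -1.   ] F [ 0.1 -0.5 -0. ] g 0.248
shift cm [ 0.02 -0.06  2.87]
[  3.83490197 -25.6113734 ]
```

Call:
step_arm(
  plan="0 -0.05 1.5 0 8;0 -0.05 2.3 0 8;0 -0.05 2.6 0 8;0 -0.05 2.8 0 8;0 -0.05 2.95 0 8;0 -0.05 2.95 0 8",
)

```text
time_s: 36.35
eef_pos: [468.8, -281.4, 134.8]
ee_rot: [0.0, 0.999, 0.045, 0.0]
force: [-2.6, 2.1, 6.6]
grip_width: 0.249
```

Call:
step_arm(
  plan="0 0 -2 0 8;0 0 -6 0 8;0 0 -11 0 8;0 0 -11 0 8;0 0 -11 0 8",
)

```text
time_s: 36.85
eef_pos: [469.0, -281.4, 244.7]
ee_rot: [0.001, 0.999, 0.045, 0.001]
force: [0.4, -0.1, -2.0]
grip_width: 0.253
```

```bash
python3 - <<'E'
from h import *; from units import *
it,pt,dt=cap('top'); r=[r for r in spotter.regions_of('top','tool_stand')][0]; P=cloud(it,dt)
m=r['pixels']&(abs(P[...,2]-71)<5); print(r['conf'],cv2.minAreaRect(P[m][:,:2].astype(np.float32)))
move([480,230,245])
E
```

```text
0.85 ((464.4587097167969, 353.5882873535156), (170.94338989257812, 60.806941986083984), 5.257277965545654)
t 36.95 tcp [ 468.5 -281.   242.7] x [ 0.996  0.09  -0.001] y [ 0.09  -0.996 -0.001] z [-0.001  0.001 -1.   ] F [-0.4  0.2 -0.6] g 0.252
shift cm [  5.74 -50.79  -0.17]
```

Call:
step_arm(
  plan="5.7 -48 0 0 8;5.7 -48 0 0 8;5.7 -48 0 0 8;5.7 -48 0 0 8;5.7 -48 0 0 8;5.7 -48 0 0 8;5.7 -48 0 0 8;5.7 -48 0 0 8;5.7 -48 0 0 8;5.7 -48 0 0 8",
)

```text
time_s: 37.95
eef_pos: [481.5, 204.8, 242.5]
ee_rot: [-0.0, 0.999, 0.046, -0.001]
force: [1.1, -1.0, -0.7]
grip_width: 0.251
```

```bash
python3 - <<'E'
from h import *
s,M=st(); import stand
C=stand.C; m=(abs(stand.z-70.5)<4)&(abs(C[...,0]-465)<130)&(abs(C[...,1]-355)<90)
(x,y),wh,a=cv2.minAreaRect(C[m][:,:2].astype(np.float32)); print(m.sum(),x,y,wh,a)
a=np.radians(a); h=[x-50*np.cos(a),y-50*np.sin(a)]; print('hole',h)
move([*h,245],90+np.degrees(a))
E
```

```text
t 37.95 tcp [481.5 204.8 242.5] x [ 0.996  0.092 -0.002] y [ 0.092 -0.996 -0.   ] z [-0.002 -0.    -1.   ] F [ 1.1 -1.  -0.7] g 0.251
tool_stand 0.96 z 69.6 ((464.1641540527344, 352.6443176269531), (172.11566162109375, 60.98574447631836), 5.252022743225098)
puller_grip 0.82 z 97.8 ((408.2701721191406, 485.4205017089844), (24.327295303344727, 61.79764175415039), 30.290220260620117)
puller_grip 0.64 z 106.8 ((514.357666015625, 356.9320068359375), (81.1236801147461, 20.644079208374023), 10.124300956726074)
tester_grip 0.68 z 293.8 ((482.130859375, 204.4016876220703), (21.375158309936523, 20.153841018676758), 4.089572429656982)
7421 464.5312805175781 352.8982238769531 (172.893310546875, 61.42418670654297) 5.252023220062256
hole [np.float64(414.74119572446625), np.float64(348.32138476084555)]
t 38.15 tcp [481.9 202.2 242.6] x [ 0.996  0.091 -0.002] y [ 0.091 -0.996  0.   ] z [-0.002 -0.001 -1.   ] F [-0.   0.4 -1.1] g 0.251
shift cm [ -5.36 -15.17  -0.24]
tool y az -84.76 twist -0.01 j6 94.7
```

Call:
step_arm(
  plan="-5.3 -15.2 0 0 8;-5.3 -15.2 0 0 8;-5.3 -15.2 0 0 8;-5.3 -15.2 0 0 8;-5.3 -15.2 0 0 8;-5.3 -15.2 0 0 8",
)

```text
time_s: 38.75
eef_pos: [416.7, 347.1, 243.4]
ee_rot: [0.0, 0.999, 0.044, -0.0]
force: [0.2, 0.7, -1.0]
grip_width: 0.246
```

```bash
python3 - <<'E'
from h import *
move([415.1,348.1,98],95.2); import stand
C=stand.C; m=(abs(stand.z-70.5)<4)&(abs(C[...,0]-465)<130)&(abs(C[...,1]-355)<90); print(cv2.minAreaRect(C[m][:,:2].astype(np.float32)))
E
```

```text
t 38.75 tcp [416.7 347.1 243.4] x [ 0.996  0.089 -0.001] y [ 0.089 -0.996  0.001] z [-0.    -0.001 -1.   ] F [ 0.2  0.7 -1. ] g 0.246
shift cm [-0.14 -0.12 14.54]
tool y az -84.92 twist -0.12 j6 112.4
tool_stand 0.95 z 70.3 ((464.8326110839844, 352.6495666503906), (172.8570556640625, 60.35103988647461), 5.213626861572266)
puller_grip 0.94 z 107.1 ((513.98681640625, 357.8323059082031), (80.87855529785156, 19.976770401000977), 10.335138320922852)
puller_grip 0.56 z 98.2 ((397.4461975097656, 504.2220764160156), (24.45878791809082, 102.84980773925781), 28.93013572692871)
tester_grip 0.9 z 294.8 ((417.27984619140625, 346.6873779296875), (20.84432601928711, 20.175167083740234), 5.381727695465088)
((464.8326110839844, 352.6495666503906), (172.8570556640625, 60.35103988647461), 5.213626861572266)
```

Call:
step_arm(
  plan="-0.15 -0.1 4 0 8;-0.15 -0.1 8 0 8;-0.15 -0.1 10 0 8;-0.15 -0.1 11 0 8;-0.15 -0.1 12 0 8;-0.15 -0.1 13 0 8;-0.15 -0.1 13.8 0 8;-0.15 -0.1 14.4 0 8;-0.15 -0.1 14.6 0 8;-0.15 -0.1 14.6 0 8",
)

```text
time_s: 39.95
eef_pos: [414.8, 349.3, 97.8]
ee_rot: [0.0, 0.999, 0.045, 0.0]
force: [3.3, -1.3, -3.0]
grip_width: 0.25
```

Call:
step_arm(
  plan="0 0 0.1 0 8;0 0 0.2 0 8;0 0 0.2 0 50;0 0 0.2 0 50;0 0 0.2 0 50;0 0 0.2 0 50",
)

```text
time_s: 40.55
eef_pos: [414.2, 349.5, 95.7]
ee_rot: [-0.0, 0.999, 0.045, -0.0]
force: [1.2, -0.2, -0.2]
grip_width: 0.494
```

Call:
step_arm(
  plan="0 0 -2 0 50;0 0 -6 0 50;0 0 -11 0 50;0 0 -15 0 50;2 0 -17 0 50;6 0 -17 0 50;6 0 -17 0 50;6 0 -17 0 50",
)

```text
time_s: 41.35
eef_pos: [474.2, 354.7, 265.0]
ee_rot: [0.0, 0.999, 0.045, -0.001]
force: [-0.2, 0.4, -0.6]
grip_width: 0.498
```

```bash
python3 - <<'E'
from h import *
st(); import stand
C=stand.C; m=(abs(stand.z-70.5)<4)&(abs(C[...,0]-465)<130)&(abs(C[...,1]-355)<90); print(cv2.minAreaRect(C[m][:,:2].astype(np.float32)))
it,pt,dt=cap('top')
for n in ["marker","driver","masking_tape","side_cutters","mouse"]:
    for r in spotter.regions_of('top',n)[:1]:
        P=cloud(it,dt)[r['pixels']]; print(n,round(r['conf'],2),np.round(r['extent']),np.nanmedian(P,0).round())
E
```

```text
t 41.35 tcp [474.2 354.7 265. ] x [ 0.996  0.089 -0.002] y [ 0.089 -0.996  0.   ] z [-0.002 -0.    -1.   ] F [-0.2  0.4 -0.6] g 0.498
tool_stand 0.91 z 70.3 ((465.14263916015625, 352.62359619140625), (172.80844116210938, 60.170536041259766), 5.239922046661377)
puller_grip 0.6 z 107.0 ((514.2652587890625, 357.66644287109375), (81.66382598876953, 19.842239379882812), 10.591777801513672)
puller_grip 0.55 z 98.1 ((397.3311767578125, 504.36248779296875), (24.551620483398438, 103.28665161132812), 29.08674430847168)
tester_grip 0.67 z 24.1 ((649.3275146484375, 353.7990417480469), (57.7714958190918, 93.88923645019531), 4.938025951385498)
tester_grip 0.66 z 148.8 ((414.7705993652344, 348.68060302734375), (20.10797691345215, 19.761804580688477), 4.575197219848633)
((465.14263916015625, 352.62359619140625), (172.80844116210938, 60.170536041259766), 5.239922046661377)
marker 0.51 [304. 255.  40.  57.] [459. 163.  28.]
driver 0.67 [372. 260.  32.  52.] [447. -24.  29.]
masking_tape 0.56 [242. 185.  32.  34.] [673. 365.  23.]
side_cutters 0.64 [330. 189.  32.  13.] [655.  90.   8.]
mouse 0.97 [385. 188.  36.  22.] [656. -68.  28.]
```

Both tools hang upright at their original heights. Next is a last depth check of all three hooks with the hand empty.

Call:
step_arm(
  plan="1.5 28 0 0 50;1.5 28 0 0 50;1.5 28 0 0 50;1.5 28 0 0 50;1.5 28 0 0 50;1.5 28 0 0 50;1.5 28 0 0 50;1.5 28 0 0 50;1.5 28 0 0 50",
)

```text
time_s: 42.75
eef_pos: [514.1, 78.3, 265.8]
ee_rot: [-0.0, 0.999, 0.046, 0.0]
force: [0.8, 0.1, 0.7]
grip_width: 0.501
```

```bash
python3 - <<'E'
from chk import *
st(); i,p,d=cap('wrist'); C=cloud(i,d)
for n in('left','middle'): chk(n,C,2.3)
m=(C[...,2]>8)&(C[...,2]<24)&(p[...,0].astype(int)-p[...,1]>90)
it,pt,dt=cap('top'); a=cv2.imread('pics/top0.png')[:,:,::-1]
for x in ((330,200,350,285),(403,225,420,285)): 
    f=lambda q:np.argwhere((q[x[1]:x[3],x[0]:x[2],0].astype(int)-q[x[1]:x[3],x[0]:x[2],1])>80).mean(0)
    print('red before/after',f(a),f(pt))
E
```

```text
t 42.75 tcp [514.1  78.3 265.8] x [0.996 0.091 0.   ] y [ 0.091 -0.996 -0.   ] z [ 0.  0. -1.] F [0.8 0.1 0.7] g 0.501
left 375
  62 .......................
  58 .......................
  54 .......######..........
  50 .....##########........
  46 ....###....#####.......
  42 ....##........##.......
  38 ....##........###......
  34 ....##.................
  30 ....##.................
  26 ....##.................
  22 ....###................
  18 .....####.#####........
  14 ......####.####......#.
  10 ......##....###......#.
   6 ......####..####.....#.
   2 ......###..#####.....#.
  -2 ......###....##......#.
  -6 .......................
middle 371
  62 .......................
  58 .......................
  54 .......######..........
  50 .....##########........
  46 ....###..#...###.......
  42 ....##........##.......
  38 ....##........##.......
  34 ....##.................
  30 ....##.................
  26 ....###................
  22 ....###................
  18 .....###########.......
  14 .....#####.####.....##.
  10 .....#####.####......#.
   6 .....##########......#.
   2 ......###..#####....##.
  -2 .....####....##......#.
  -6 .......................
red before/after [62.34567901  9.16049383] [nan nan]
red before/after [35.24074074  7.90740741] [35.68965517  8.42528736]<stdin>:7: RuntimeWarning: Mean of empty slice.
  ret = um.true_divide(
```

```bash
python3 - <<'E'
from h import *
i,p,d=cap('wrist'); C=cloud(i,d)
for r in spotter.regions_of('wrist','marker')[:1]: print(r['conf'],np.nanmedian(C[r['pixels']],0).round())
it,pt,dt=cap('top'); P=cloud(it,dt)
for n in('tool_stand','puller_grip','tester_grip'):
    for r in spotter.regions_of('top',n)[:2]: print(n,round(r['conf'],2),np.nanmedian(P[r['pixels']],0).round(), np.nanpercentile(P[r['pixels']][:,2],98).round())
workorder.finish_job()
E
```

```text
0.67 [486.  64.  17.]
tool_stand 0.85 [457. 336.  70.] 78.0
tool_stand 0.69 [ 459. -250.   29.] 56.0
puller_grip 0.65 [396. 501.  96.] 103.0
puller_grip 0.55 [515. 356. 105.] 112.0
tester_grip 0.53 [413. 342. 128.] 151.0
tester_grip 0.22 [469. 176.  50.] 61.0
the job is handed in; nothing more can be done
```

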